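Stack two painted house fronts with a separator sheet between

TASK

In the metal stacking cradle lies one painted model house front: first lay the yellow separator sheet flat on it, between the corner posts. Then take the second house front out of the drying rack, stand it leaning on the blue sloping rest with its foot on the lip and its brick face outward, let go of it there to change your grip, and lay it flat on the separator in the cradle, brick face up. Set both things down without dropping them, and leave the cup, glue bottle and tape roll alone.

Things in the scene. Friction and masses are not known exactly. Their poses are not given: they have to be found in the camera images.
- separator_mid (a point): centre of the separator: rigid yellow sheet, 62 mm wide (x), 140 mm long (y), 5 mm thick (z), about 50 g. It starts flat on a fixed wooden block 34 mm wide (x), 100 mm long and 25 mm high, its long sides overhanging the block by about 14 mm; it can be picked from above across its 62 mm width
- panel_mid (a point): centre of the second house front: rigid plate 62 mm wide (x), 14 mm thick (y), 140 mm long (z), 0.13 to 0.25 kg. +y side: painted brick face with windows; -y side: plain white. It starts upright in the rack, z up, and can be pinched there only by its thickness at the upper end. Laid flat brick face up, its y points up and its z is level
- rack: wooden drying rack, fixed; origin under its centre on the table. The front stands on its 8 mm base, width along the rack's x, brick face to +y. Cheeks (x = +-38 mm, 8 mm thick, 26 mm deep) cover its sides up to 146 mm above the table; rails, up to 48 mm, hold its foot with 1.5 mm play. The front's top edge is at 148 mm; lifted 140 mm it is clear of all
- rest: blue sloping rest, fixed; origin under its centre on the table; base 80 (x) by 140 (y) by 10 mm. A plate 36 mm wide (x), 85 mm long, 8 mm thick rises at 45 degrees towards -y; its surface looks to (0, 0.707, 0.707). At its lower end a lip stands square to it, 20 mm proud; the corner of surface and lip is at (0, 50, 30) mm. A leaning front overhangs it 13 mm each side, 55 mm at the top
- rest_seat (a point): where the centre of the house front lies when it leans fully home on the rest: 70 mm up the slope from the lip, 7 mm above the surface, at (0, 5.5, 84.4) mm from the rest's origin. Its axes are the rest's, not tilted. Leaning home, the front has x along the rest's x, z up the slope (0, -0.707, 0.707), y along the surface's normal (0, 0.707, 0.707)
- cradle_floor (a point): centre of the top of the fixed cradle's 6 mm base plate, 100 (x) by 180 mm (y). Corner posts, 45 mm high, leave a pocket 68 (x) by 146 mm (y); along the long sides they cover only its last 12 mm at each end, the middle 122 mm is open for fingers. Centres belong above this point: separator 16.5 mm, second front 26 mm, lengths along the cradle's y, either way round
- lower_mid (a point): centre of the house front that already lies in the cradle, brick face up: 62 mm (x) by 140 mm (y) by 14 mm (z), loose, 0.2 kg
- cup: bystander: brown paper cup, 76 mm across, 95 mm high, origin under its centre
- glue: bystander: green glue bottle, 52 mm across, 120 mm high, origin under its centre
- tape: bystander: roll of red tape, 96 mm across, 25 mm high, origin under its centre

How it is judged:
By the outcome, as a careful person would: the job done as asked, in the order asked, and still so for the second after the job is handed in, with the robot touching nothing.
It also fails if it takes over 69 s, if anything falls off the work surface, if the arm or the gripper's body presses on something with over 40 N, if the wrist force passes 120 N, or if a joint passes its speed limit or range.

ROBOT

A 6-joint arm with a two-finger parallel gripper is mounted at the origin on the work surface. World frame = base frame: x ahead of the robot, y to its left, z up, the work surface at z = 0. Lengths are in mm, angles in rad, forces in N, time in s.
With the tool pointing down it reaches from about 250 to 775 mm from the base axis. Payload 4 kg.
Tool frame: the origin (TCP) lies midway between the tips of the shut fingers; the grasp point (between the pads) lies 19 mm behind it; z points along the fingers, y is the line along which they close (so a half turn about z gives the same grasp; the last joint's range is limited). The gripper opens to 85 mm and grips with 20 to 120 N. Pads are 22 mm wide; open, the fingers measure 114 mm over their backs; the gripper's body (76 mm by 85 mm) begins 54 mm behind the grasp point. The pads swing forward as they close: fully open they stand 13 mm farther back than shut.
Start: joints at [1.189, 0.087, 1.371, -0, 1.684, -0.103], TCP at [151.37, 528.777, 231.341] pointing down, gripper open.
Joint ranges: [-3.1, 3.1], [-0.76, 2.03], [0.27, 2.55], [-1.08, 4.22], [0.17, 2.65], [-2.57, 2.57]. Speed limits (rad/s): [2.79, 2.79, 3.14, 3.14, 3.14, 3.14].

INTERFACE

Orientations are given as a unit quaternion [w, x, y, z].
In Python, from bench import robot, snapshot, get_calibration gives the robot as it stands.
- The arm moves only by the shell command python3 -m crank 'ROWS'. ROWS is JSON, a list of rows, each an object with "hand": the opening, from -1 (shut) to 1 (fully open), so that 0 is half open; "xyz": the shift along the tool's x, y, z in units of 40 mm (1.0 is 40 mm), a list of three; "turn": the turn, a rotation vector about the tool's x, y, z in rad, a list of three. In form: [{"hand": hand, "xyz": [tx, ty, tz], "turn": [rx, ry, rz]}, ...]. A call has 1 to 8 rows; each row is the pose to reach, as a shift and turn from the pose commanded when the call began, along the tool's axes at that moment; what a row does not reach only later rows make up. A row lasts 1/8 s, in which the tool goes at most 62.5 mm and 10.7 degrees, less where a joint would pass 70% of its speed; a pose out of reach is approached as far as the arm can. A call with a gripper value outside its range is refused whole. The fingers move at their own pace and stop on an object; the grip force is fixed at half the most. Time passes only in rows, so rows that repeat a pose let the fingers close. It gives the time, the measured TCP pose, the force, the opening and the grip force at its end, in the units of the state.
- robot.observe(): the state, without advancing time (a new reading comes with each control period).
- snapshot(name): name is "scene" or "top" or "wrist"; returns (picture, depth): 384x512x3 uint8, red, green, blue; 384x512 float32, mm along the optical axis (not along the pixel's ray), 0 where there is no reading.
- get_calibration(name): a dict with "fx", "fy", "cx", "cy" (pixels), "eye" and "rotation" of the camera in the world. Camera axes: x right, y up, looking along -z (the intrinsics and any distortion apply to the point x, -y, -z); pixel columns grow to the right and rows downward; lengths in mm; the calibration is good to about 2 mm. The wrist camera is an equidistant fisheye: a pixel r from the principal point sees the ray r / f radians off the axis. A picture is of the moment at which its call begins: read the wrist's pose just before it. get_calibration takes no time and is no camera call; for the wrist camera it gives the pose at the moment of the call.
- robot.finish_job(): hands the job in; it is judged then, once.
The state is a dict: "t": time; "joints": joint angles; "joint_velocities": joint speeds; "tau": joint torques, N m; "tool_pos": TCP position; "orientation": TCP orientation; "wrist_force": force on the tool from outside, world axes, zero at the start; "ft_torque": the same for the moment, N m; "grip_width": finger opening in mm; "gripper_force": force on a finger pad.
Only numpy, scipy, OpenCV 4.12 (cv2) and the standard library are available. Lean on these libraries where they do the work, as an engineer would, in place of code of your own. Each camera call takes 0.05 s, during which the arm holds its last target. There are 200 camera calls.

## Working session

There is one attempt and no reset: what is moved stays moved. The work goes in short steps, Python scripts to look and compute and a shell command to move; the robot and the scene stay as the last step left them, time stands still between calls to the robot, and variables do not carry over. Pictures are saved under pics/ and viewed, at most 16 in all, crops included, and the job is handed in when it is done.

```bash
ls; mkdir -p pics
cat > h.py <<'E'
import numpy as np, cv2
from bench import robot, snapshot, get_calibration
def world(name,pic_depth,cal=None):
    p,d=pic_depth; c=cal or get_calibration(name)
    v,u=np.mgrid[0:384,0:512]
    P=np.stack([(u-c['cx'])/c['fx']*d,-(v-c['cy'])/c['fy']*d,-d],-1)
    return P@np.array(c['rotation']).T+np.array(c['eye'])
E
python3 - <<'E'
from h import *
for n in ['scene','top']:
    c=get_calibration(n); print({k:np.round(v,3).tolist() if not isinstance(v,str) else v for k,v in c.items()})
    p,d=snapshot(n); np.savez(n,p=p,d=d); cv2.imwrite(f'pics/{n}0.png',p[...,::-1])
print(robot.observe())
E
```

```text
pics
{'fx': 413.167, 'fy': 413.167, 'cx': 257.207, 'cy': 199.56, 'eye': [1144.71, 91.146, 910.787], 'rotation': [0.628, 0.18, 0.212, 0.727]}
{'fx': 476.097, 'fy': 476.097, 'cx': 253.261, 'cy': 192.079, 'eye': [534.017, 11.384, 1096.087], 'rotation': [-0.706, -0.025, 0.023, 0.708]}
{'t': 0.1, 'joints': array([ 1.18888556e+00,  8.79065475e-02,  1.37212096e+00,  1.42807533e-05,
        1.68359111e+00, -1.03090912e-01]), 'joint_velocities': array([ 0.00048909, -0.0017248 , -0.00333148, -0.00034004, -0.00089318,
       -0.00032231]), 'tau': array([ 2.33603641e-03, -3.53014433e+01, -3.14218783e+01, -1.61669777e-04,
        7.92132196e-03, -7.61401992e-06]), 'tool_pos': array([151.19927978, 528.34357919, 230.23320965]), 'orientation': array([-2.50136294e-04,  1.38957931e-01,  9.90297767e-01, -9.81637412e-04]), 'wrist_force': array([-0.48548752, -0.0581954 , -1.16835552]), 'ft_torque': array([ 0.01533919, -0.00892593, -0.00989462]), 'gripper_force': 0.0, 'grip_width': 85.8080579509814}
```

View pics/top0.png

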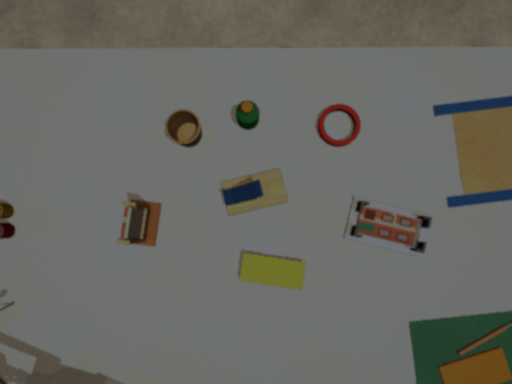

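View pics/scene0.png

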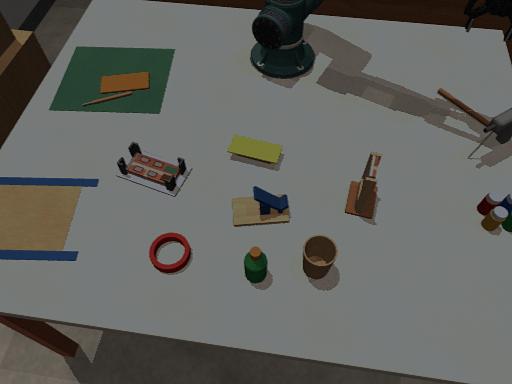

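```bash
cat > h.py <<'E'
import numpy as np, cv2
from scipy.spatial.transform import Rotation as R
from bench import robot, snapshot, get_calibration
def rot(q): return R.from_quat([q[1],q[2],q[3],q[0]])
def world(name,d,c=None):
    c=c or get_calibration(name)
    v,u=np.mgrid[0:384,0:512]
    P=np.stack([(u-c['cx'])/c['fx']*d,-(v-c['cy'])/c['fy']*d,-d],-1)
    return P@rot(c['rotation']).as_matrix().T+np.array(c['eye'])
def rect(xy):
    (c,s,a)=cv2.minAreaRect(xy.astype(np.float32)); return np.round(c,1),np.round(s,1),round(a,1)
E
python3 - <<'E'
from h import *
ims=[]
for n,boxes in [('top',[(105,185,70,70),(205,150,95,70),(335,180,105,85)]),('scene',[(335,140,60,90),(220,175,80,60),(105,130,100,70)])]:
    z=np.load(n+'.npz'); 
    for x,y,w,h in boxes: ims.append(cv2.resize(np.clip(z['p'][y:y+h,x:x+w,::-1]*1.5,0,255).astype(np.uint8),(260,int(260*h/w)) if w>=h else (int(290*w/h),290),interpolation=cv2.INTER_CUBIC))
C=np.zeros((600,800,3),np.uint8)
for i,m in enumerate(ims):
    C[300*(i//3):300*(i//3)+m.shape[0],266*(i%3):266*(i%3)+m.shape[1]]=m
cv2.imwrite('pics/crops.png',C)
for n in ['top','scene']:
    z=np.load(n+'.npz'); W=world(n,z['d']); hsv=cv2.cvtColor(z['p'],cv2.COLOR_RGB2HSV); H,S,V=hsv[...,0],hsv[...,1],hsv[...,2]
    x,y,zz=W[...,0],W[...,1],W[...,2]; ok=z['d']>0
    print(n,'table z',np.median(zz[ok&(x>250)&(x<750)&(abs(y)<400)]))
    m=ok&(H>22)&(H<35)&(S>150)&(zz>10)&(x<450)&(abs(y)<150)
    print('sep',rect(W[m][:,:2]),np.median(zz[m]),m.sum())
    r=ok&(x>350)&(x<520)&(y>200)&(y<350)
    for lo,hi in [(4,14),(40,52),(135,160),(141,160)]:
        k=r&(zz>lo)&(zz<hi); print('rack',lo,rect(W[k][:,:2]) if k.sum()>3 else '',k.sum(), np.median(W[k],0).round(1))
    r=ok&(x>420)&(x<650)&(y>-80)&(y<110)
    k=r&(zz>6)&(zz<14); print('rest base',rect(W[k][:,:2]),k.sum())
    k=r&(H>100)&(H<130)&(S>100)&(zz>20); print('blue',rect(W[k][:,:2]),k.sum(),zz[k].min(),zz[k].max())
    P=W[k]; c=P.mean(0); u,s,vt=np.linalg.svd(P-c); print(c,vt.round(3))
    r=ok&(x>350)&(x<520)&(y>-420)&(y<-180)
    for lo,hi in [(3,11),(15,26),(35,60)]:
        k=r&(zz>lo)&(zz<hi); print('cradle',lo,rect(W[k][:,:2]) if k.sum()>3 else '',k.sum())
    k=r&(H<20)&(S>90)&(zz>12)&(zz<28); print('lower',rect(W[k][:,:2]),k.sum(),np.median(zz[k]))
E
```

```text
top table z 1.269530608920718
sep (array([429.5, -26.2]), array([134.5,  55.6]), 82.4) 30.84002783184428 1328
rack 4 (array([435.1, 275.3]), array([149. , 167.2]), 89.7) 369 [486.7 252.1   5.8]
rack 40 (array([509.3, 261.8]), array([18.2, 23.1]), 60.1) 45 [508.2 260.1  46.7]
rack 135 (array([507.5, 271.1]), array([26. , 24.1]), 81.7) 121 [504.7 270.5 147.4]
rack 141 (array([506.8, 272. ]), array([26.2, 23.8]), 89.3) 110 [504.7 270.7 147.6]
rest base (array([556.6,  15.1]), array([192.7, 175.2]), 7.4) 1337
blue (array([601.2,  39.1]), array([32.5, 81. ]), 12.5) 534 26.218626343331607 94.69189951478268
[601.80327425  37.98011187  58.12249097] [[-0.169  0.762 -0.625]
 [-0.975 -0.224 -0.009]
 [ 0.147 -0.607 -0.781]]
cradle 3 (array([ 434.6, -300. ]), array([239.7, 169.2]), 89.8) 1739
cradle 15 (array([ 512.7, -284.9]), array([155.5,  49.2]), 76.0) 668
cradle 35 (array([ 495.4, -282.5]), array([159.2,  23.3]), 79.7) 118
lower (array([ 513. , -291.5]), array([139.2,  30.8]), 75.8) 394 21.04194959721326
scene table z -0.023767600617475182
sep (array([281.5,  -8.4]), array([137. , 354.4]), 8
[... 222 characters left out ...]
]), array([25.7, 24.9]), 0.7) 76 [503.7 270.9 145.7]
rack 141 (array([506.4, 273. ]), array([25.7, 24.9]), 0.7) 65 [504.9 271.7 146.3]
rest base (array([540.2,  -2.4]), array([221.8, 139.7]), 13.2) 964
blue (array([603.2,  39.3]), array([37.4, 83. ]), 12.9) 527 20.003308956260184 90.9662208414278
[607.49681398  37.01461605  54.0307869 ] [[ 0.176 -0.757  0.629]
 [-0.838  0.221  0.5  ]
 [-0.517 -0.615 -0.595]]
cradle 3 (array([ 434.9, -298.7]), array([232.9, 167.1]), 89.3) 232
cradle 15 (array([ 498.5, -282. ]), array([159.4,  43. ]), 90.0) 369
cradle 35 (array([ 494.9, -282. ]), array([160.2,  25.3]), 81.1) 100
lower (array([ 512.8, -291.5]), array([138.2,  34.7]), 73.5) 207 19.50517065142901
```

View pics/crops.png

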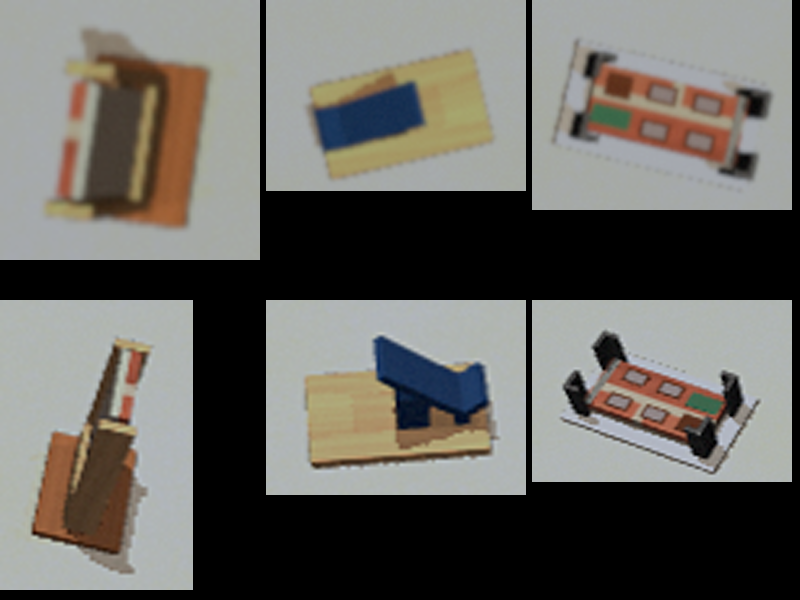

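Run:
```python
from h import *
def big(m):
    n,l,s,_=cv2.connectedComponentsWithStats(m.astype(np.uint8)); return l==1+np.argmax(s[1:,4])
for n in ['top','scene']:
    z=np.load(n+'.npz'); W=world(n,z['d']); hsv=cv2.cvtColor(z['p'],cv2.COLOR_RGB2HSV).astype(int); H,S,V=hsv[...,0],hsv[...,1],hsv[...,2]
    x,y,zz=W[...,0],W[...,1],W[...,2]; ok=z['d']>0
    m=big(ok&(H>22)&(H<35)&(S>150)&(abs(y)<150)&(x<490)); print(n,'sep',rect(W[m][:,:2]),np.median(zz[m]),m.sum())
    r=ok&(x>420)&(x<620)&(y>180)&(y<350)
    for lo,hi in [(4,14),(40,52),(138,160)]:
        k=big(r&(zz>lo)&(zz<hi)); print('rack',lo,rect(W[k][:,:2]),k.sum(), np.median(W[k],0).round(1))
    k=r&(zz>138); red=k&(H<12)&(S>110); print(' red top',W[red].mean(0),red.sum(),'wht',W[k&(S<60)].mean(0),(k&(S<60)).sum(),(k).sum())
    r=ok&(x>480)&(x<720)&(y>-150)&(y<150)
    k=big(r&(H>10)&(H<30)&(S>70)&(zz>-5)&(zz<16)); print('rest base',rect(W[k][:,:2]),np.median(zz[k]),k.sum())
    b=r&(H>100)&(H<130)&(S>100)&(zz>10); 
    # surface points: RANSAC-ish plane with 45deg normal
    P=W[b]; 
    for a in range(3): print(end='')
    best=max(((abs(P@nn-d)<1.5).sum(),t,d) for t in range(80,125) for nn in [np.array([np.cos(np.radians(t))*.7071,np.sin(np.radians(t))*.7071,.7071])] for d in range(0,300)); print('plane',best)
    t,d=best[1:]; nn=np.array([np.cos(np.radians(t))*.7071,np.sin(np.radians(t))*.7071,.7071]); I=P[abs(P@nn-d)<2.5]
    print(' in-plane rect',rect(I[:,:2]),I[:,2].min(),I[:,2].max())
    r=ok&(x>420)&(x<640)&(y>-420)&(y<-170)
    k=r&(zz>38)&(zz<60); print('posts',rect(W[k][:,:2]),k.sum(),np.median(zz[k]))
    k=r&(zz>3.5)&(zz<60); k=big(k); print('cradle all',rect(W[k][:,:2]),k.sum())
    k=big(r&(H<20)&(S>60)&(zz>12)&(zz<30)); print('lower',rect(W[k][:,:2]),k.sum(),np.median(zz[k]))
```

```text
top sep (array([430.7, -26.6]), array([134.7,  57.4]), 81.4) 30.84662327486444 1560
rack 4 (array([536.7, 266.3]), array([ 68.6, 104. ]), 83.1) 518 [537.7 245.7   8.7]
rack 40 (array([531.6, 257.5]), array([ 9.4, 73.4]), 82.0) 142 [532.2 257.   47.6]
rack 138 (array([536.9, 267.6]), array([15.3, 61.9]), 81.0) 265 [536.4 266.4 148.5]
 red top [535.94751497 271.29626875 148.89915402] 61 wht [535.26452187 264.64492099 147.71926366] 163 378
rest base (array([608.7,  13.2]), array([ 79.6, 138.2]), 13.4) 10.896483402835884 1355
plane (np.int64(279), 98, 6)
 in-plane rect (array([602.8,  32.1]), array([32.5, 65.4]), 12.5) 28.78299133583596 94.45474481462054
posts (array([ 527.1, -290.5]), array([159.8,  80.4]), 76.3) 257 51.089461647933604
cradle all (array([ 524.5, -294.5]), array([202.3, 116.7]), 74.0) 3510
lower (array([ 529.4, -287. ]), array([132.1,  64.8]), 76.8) 1149 21.158337256076265
scene sep (array([424.9, -89.4]), array([60.3, 24.5]), 9.9) 29.56588553162328 37
rack 4 (array([538.6, 268.4]), array([ 70.1, 104.2]), 81.7) 500 [552.1 254.2   7.5]
rack 40 (array([542.8, 258.9]), array([80.4, 24.6]), 6.6) 88 [546.5 258.9  47. ]
rack 138 (array([537.5, 268.4]), array([26. , 86.7]), 82.1) 249 [543.1 268.3 146.5]
 red top [536.63740428 271.44505011 147.65441068] 57 wht [539.34732439 266.99429311 146.31653782] 94 249
rest base (array([608.6,  13.7]), array([ 81.1, 139.7]), 13.2) 9.389583658414722 1054
plane (np.int64(233), 98, 6)
 in-plane rect (array([604.8,  33.1]), array([36.2, 64.9]), 13.3) 27.12803274432747 90.9662208414278
posts (array([ 528.5, -289.5]), array([159.9,  81.6]), 76.2) 216 48.06567521331857
cradle all (array([ 529.2, -288.6]), array([182.6, 102.5]), 75.8) 2069
lower (array([ 532.9, -286.3]), array([133.9,  72.3]), 74.4) 604 19.422513107293014
```

```bash
cat >> h.py <<'E'
def ang(a): return np.array([np.cos(np.radians(a)),np.sin(np.radians(a)),0])
DOWN=np.array([0,0,-1.])
SEP=np.array([431,-26,27.5]); CR=np.array([528.3,-289.7,6.]); PAN=np.array([537.5,267.5,78.])
RX,RY,RZ=ang(13.3),ang(103.3),np.array([0,0,1.])
REST=np.array([608.7,13.5,0]); SEAT=REST+5.5*RY+84.4*RZ
SLOPE=(RZ-RY)/2**.5; NORM=(RZ+RY)/2**.5
def go(pos,z,y,s=None):
    "shift (units of 40 mm) and turn from the measured pose to the TCP pose"
    s=s or robot.observe(); Rc=rot(s['orientation']); z=z/np.linalg.norm(z); y=y-z*(y@z); y/=np.linalg.norm(y)
    Rt=R.from_matrix(np.stack([np.cross(y,z),y,z],1))
    print('xyz',(Rc.inv().apply(np.array(pos)-s['tool_pos'])/40).round(3).tolist(),'turn',(Rc.inv()*Rt).as_rotvec().round(3).tolist())
def st():
    s=robot.observe(); print(round(s['t'],2),s['tool_pos'].round(1),s['joints'].round(2),s['wrist_force'].round(1),round(s['grip_width'],1),round(s['gripper_force'],1)); return s
E
python3 - <<'E'
from h import *
st(); go(SEP+[0,0,90],DOWN,ang(-8.5))
E
```

```text
0.1 [151.2 528.3 230.2] [ 1.19  0.09  1.37  0.    1.68 -0.1 ] [-0.5 -0.1 -1.2] 85.8 0.0
xyz [-10.54, -11.393, 2.839] turn [-0.002, 0.001, 1.44]
```

```bash
python3 -m crank '[{"hand":1,"xyz":[-10.54,-11.39,2.0],"turn":[0,0,1.44]},{"hand":1,"xyz":[-10.54,-11.39,2.0],"turn":[0,0,1.44]},{"hand":1,"xyz":[-10.54,-11.39,2.0],"turn":[0,0,1.44]},{"hand":1,"xyz":[-10.54,-11.39,2.0],"turn":[0,0,1.44]},{"hand":1,"xyz":[-10.54,-11.39,2.0],"turn":[0,0,1.44]},{"hand":1,"xyz":[-10.54,-11.39,2.0],"turn":[0,0,1.44]},{"hand":1,"xyz":[-10.54,-11.39,2.0],"turn":[0,0,1.44]},{"hand":1,"xyz":[-10.54,-11.39,2.0],"turn":[0,0,1.44]}]'
python3 - <<'E'
from h import *
st(); go(SEP+[0,0,60],DOWN,ang(-8.5))
E
```

```text
t: 1.1
tool_pos: [375.3, 84.3, 167.0]
orientation: [0.0, 0.759, 0.651, 0.0]
wrist_force: [1.3, 0.5, 0.9]
grip_width: 85.8
gripper_force: 0.0
1.1 [375.3  84.3 167. ] [ 0.07 -0.27  1.83  0.    1.59  0.23] [1.3 0.5 0.9] 85.8 0.0
xyz [-2.514, 1.794, 1.987] turn [0.001, -0.001, -0.004]
```

```bash
python3 -m crank '[{"hand":1,"xyz":[-2.5,1.8,1.9],"turn":[0,0,0]},{"hand":1,"xyz":[-2.5,1.8,1.9],"turn":[0,0,0]},{"hand":1,"xyz":[-2.5,1.8,1.9],"turn":[0,0,0]},{"hand":1,"xyz":[-2.5,1.8,1.9],"turn":[0,0,0]}]'
python3 - <<'E'
from h import *
s=st(); go(SEP+[0,0,-11],DOWN,ang(-8.5))
c=get_calibration('wrist'); print(c)
p,d=snapshot('wrist'); cv2.imwrite('pics/w1.png',p[...,::-1]); np.savez('w1',p=p,d=d)
E
```

```text
t: 1.6
tool_pos: [430.8, -23.6, 90.4]
orientation: [-0.001, 0.758, 0.652, -0.001]
wrist_force: [-1.0, 1.1, 0.6]
grip_width: 85.5
gripper_force: 0.0
1.6 [430.8 -23.6  90.4] [-0.19 -0.1   1.85  0.    1.4  -0.04] [-1.   1.1  0.6] 85.5 0.0
xyz [-0.061, 0.019, 1.847] turn [-0.003, -0.001, -0.002]
{'fx': 297.3186396354542, 'fy': 297.3186396354542, 'cx': 256.2174088716062, 'cy': 193.64701517869267, 'eye': array([443.83686627,  57.19815669, 233.382609  ]), 'rotation': array([ 0.98413841, -0.16054162,  0.01362549, -0.07424501])}
```

View pics/w1.png

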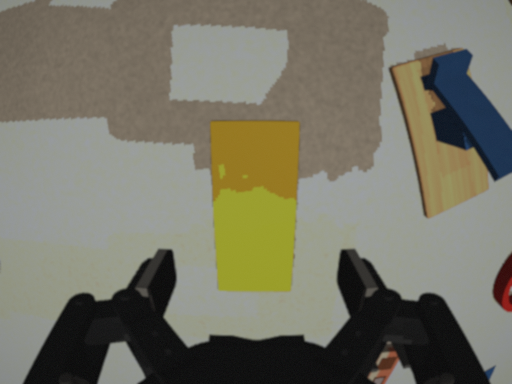

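```bash
cat >> h.py <<'E'
def wrist_plane(mask,c,z):
    v,u=np.nonzero(mask); a=(u-c['cx'])/c['fx']; b=(v-c['cy'])/c['fy']; r=np.hypot(a,b)+1e-9; k=np.sin(r)/r
    D=rot(c['rotation']).apply(np.stack([a*k,-b*k,-np.cos(r)],1)); e=np.array(c['eye'])
    return (e+D*((z-e[2])/D[:,2])[:,None])[:,:2]
E
python3 - <<'E'
from h import *
p=np.load('w1.npz')['p']; c=get_calibration('wrist'); h=cv2.cvtColor(p,cv2.COLOR_RGB2HSV)
m=(h[...,0]>15)&(h[...,0]<35)&(h[...,1]>170); m[:,:195]=0; m[:,320:]=0
xy=wrist_plane(m,c,30); print(rect(xy))
E
```

```text
(array([429.5, -25.9]), array([138.2,  60.6]), 81.1)
```

```bash
python3 -m crank '[{"hand":1,"xyz":[-0.06,0.02,1.0],"turn":[0,0,0]},{"hand":1,"xyz":[-0.06,0.02,1.6],"turn":[0,0,0]},{"hand":1,"xyz":[-0.06,0.02,1.94],"turn":[0,0,0]},{"hand":1,"xyz":[-0.06,0.02,1.94],"turn":[0,0,0]},{"hand":0,"xyz":[-0.06,0.02,1.94],"turn":[0,0,0]},{"hand":0,"xyz":[-0.06,0.02,1.94],"turn":[0,0,0]},{"hand":0,"xyz":[-0.06,0.02,1.94],"turn":[0,0,0]},{"hand":0,"xyz":[-0.06,0.02,1.94],"turn":[0,0,0]}]'
python3 - <<'E'
from h import *
st()
E
```

```text
t: 2.65
tool_pos: [433.4, -25.9, 15.9]
orientation: [0.001, 0.757, 0.653, 0.001]
wrist_force: [-0.7, 0.9, 6.2]
grip_width: 60.4
gripper_force: 64.4
2.65 [433.4 -25.9  15.9] [-0.19 -0.02  1.93  0.    1.23 -0.04] [-0.7  0.9  6.2] 60.4 64.4
```

```bash
python3 -m crank '[{"hand":0,"xyz":[0,0,-0.6],"turn":[0,0,0]},{"hand":0,"xyz":[0,0,-1.6],"turn":[0,0,0]},{"hand":0,"xyz":[0,0,-2.6],"turn":[0,0,0]},{"hand":0,"xyz":[0,0,-2.6],"turn":[0,0,0]},{"hand":0,"xyz":[0,0,-2.6],"turn":[0,0,0]}]'
python3 - <<'E'
from h import *
s=st(); go([CR[0],CR[1],110],DOWN,ang(-14))
c=get_calibration('wrist'); p,d=snapshot('wrist'); cv2.imwrite('pics/w2.png',p[...,::-1]); h=cv2.cvtColor(p,cv2.COLOR_RGB2HSV)
m=(h[...,0]>15)&(h[...,0]<35)&(h[...,1]>170); m[:,:150]=0; m[:,360:]=0
for dz in (10,14,18):
    xy=wrist_plane(m,c,s['tool_pos'][2]+dz+2.5); r=rect(xy);print(r, np.array(r[0])-s['tool_pos'][:2])
E
```

```text
t: 3.28
tool_pos: [431.7, -25.8, 117.6]
orientation: [-0.0, 0.758, 0.653, -0.0]
wrist_force: [-0.3, 0.0, -0.4]
grip_width: 59.7
gripper_force: 65.1
3.27 [431.7 -25.8 117.6] [-0.19 -0.13  1.81  0.    1.46 -0.04] [-0.3  0.  -0.4] 59.7 65.1
xyz [-6.167, 3.363, 0.189] turn [-0.0, -0.0, 0.096]
(array([432.7, -21. ]), array([125.7,  62.5]), 81.7) [1.0397027 4.8463023]
(array([433.1, -18.7]), array([121.9,  60.6]), 81.7) [1.4397027 7.1463023]
(array([433.4, -16.3]), array([118. ,  58.7]), 81.7) [1.7397027 9.5463023]
```

View pics/w2.png

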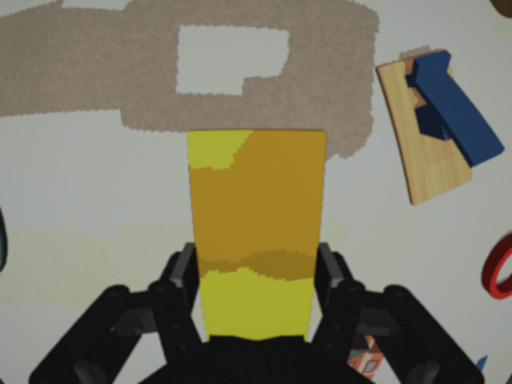

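```bash
python3 -m crank '[{"hand":0,"xyz":[-6.17,3.36,0],"turn":[0,0,0.096]},{"hand":0,"xyz":[-6.17,3.36,0],"turn":[0,0,0.096]},{"hand":0,"xyz":[-6.17,3.36,0],"turn":[0,0,0.096]},{"hand":0,"xyz":[-6.17,3.36,0],"turn":[0,0,0.096]},{"hand":0,"xyz":[-6.17,3.36,0],"turn":[0,0,0.096]},{"hand":0,"xyz":[-6.17,3.36,0],"turn":[0,0,0.096]},{"hand":0,"xyz":[-6.17,3.36,0],"turn":[0,0,0.096]}]'
python3 - <<'E'
from h import *
s=st(); go([CR[0],CR[1],60],DOWN,ang(-14))
c=get_calibration('wrist'); print(c); p,d=snapshot('wrist'); cv2.imwrite('pics/w3.png',p[...,::-1]); np.savez('w3',p=p,d=d)
E
```

```text
t: 4.2
tool_pos: [527.5, -288.6, 116.0]
orientation: [-0.002, 0.788, 0.616, -0.0]
wrist_force: [-0.4, 0.3, -1.4]
grip_width: 60.1
gripper_force: 65.1
4.2 [ 527.5 -288.6  116. ] [-0.6   0.25  1.41  0.    1.48 -0.35] [-0.4  0.3 -1.4] 60.1 65.1
xyz [-0.024, 0.029, 1.4] turn [-0.003, -0.002, 0.0]
{'fx': 297.3186396354542, 'fy': 297.3186396354542, 'cx': 256.2174088716062, 'cy': 193.64701517869267, 'eye': array([ 548.12846116, -209.59656262,  259.1293545 ]), 'rotation': array([ 0.97965736, -0.15916979,  0.0212298 , -0.12035666])}
```

View pics/w3.png

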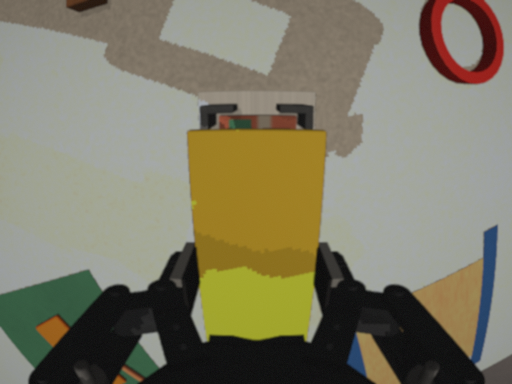

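Run:
```python
from h import *
s=robot.observe(); p=np.load('w3.npz')['p']; c=get_calibration('wrist'); g=p.astype(int).max(2)
def pt(u,v,z):
    m=np.zeros((384,512),bool); m[v,u]=1; return wrist_plane(m,c,z)[0]
Y=ang(76)[:2]; X=ang(-14)[:2]
def rel(u,v,z): q=pt(u,v,z)-s['tool_pos'][:2]; return np.round([q@X,q@Y],1)
m=(g<75); m[:98]=0; m[128:]=0; m[:,:190]=0; m[:,325:]=0
v,u=np.nonzero(m); print(u.min(),u.max(),v.min(),v.max())
print('post outer L/R',rel(u.min(),v.min()+3,51),rel(u.max(),v.min()+3,51),'mid should be 0, y=Yedge')
print('plate far corners',rel(201,94,6),rel(314,94,6))
print('sheet far corners',rel(188,130,s['tool_pos'][2]+14),rel(326,130,s['tool_pos'][2]+14))
for r in (100,104,108,112): print(r,g[r,195:235].tolist(),g[r,275:320].tolist())
```

```text
201 312 104 127
post outer L/R [-38.5  75.8] [39.2 75.8] mid should be 0, y=Yedge
plate far corners [-46.7  85.8] [49.  85.9]
sheet far corners [-29.8  68.1] [31.1 68.1]
100 [167, 165, 160, 158, 159, 156, 153, 156, 157, 155, 150, 147, 148, 147, 147, 147, 148, 149, 149, 149, 150, 150, 150, 150, 149, 148, 149, 150, 150, 151, 150, 151, 149, 148, 149, 150, 148, 150, 149, 149] [152, 152, 152, 150, 148, 146, 147, 149, 149, 150, 149, 149, 150, 150, 148, 149, 151, 153, 153, 149, 149, 149, 149, 149, 149, 149, 150, 150, 149, 149, 149, 149, 150, 151, 151, 149, 149, 147, 148, 144, 134, 131, 132, 135, 136]
104 [166, 162, 155, 157, 168, 169, 163, 159, 157, 154, 151, 148, 137, 116, 104, 98, 97, 94, 94, 94, 92, 91, 90, 89, 87, 86, 85, 84, 84, 82, 81, 80, 79, 78, 76, 76, 75, 74, 72, 71] [137, 103, 76, 70, 72, 73, 74, 77, 78, 79, 79, 80, 81, 82, 82, 83, 85, 83, 80, 81, 81, 81, 82, 83, 84, 85, 86, 89, 95, 102, 111, 116, 125, 131, 134, 135, 136, 139, 145, 140, 130, 130, 134, 135, 134]
108 [167, 168, 167, 156, 123, 79, 56, 53, 53, 55, 55, 52, 52, 52, 51, 52, 52, 53, 54, 53, 53, 52, 51, 53, 51, 51, 51, 53, 53, 53, 54, 52, 53, 53, 53, 52, 53, 48, 36, 28] [122, 83, 43, 23, 30, 43, 51, 52, 51, 52, 53, 54, 51, 52, 53, 53, 53, 54, 55, 53, 53, 54, 52, 53, 51, 52, 53, 51, 53, 51, 53, 53, 54, 54, 52, 51, 53, 65, 97, 121, 125, 126, 129, 129, 131]
112 [167, 167, 167, 157, 131, 87, 54, 51, 52, 50, 51, 52, 49, 47, 48, 48, 48, 48, 47, 47, 48, 55, 62, 64, 64, 65, 65, 65, 66, 67, 69, 69, 69, 69, 69, 71, 73, 82, 95, 107] [150, 150, 143, 127, 102, 82, 73, 68, 72, 71, 73, 74, 73, 74, 73, 71, 73, 72, 71, 71, 67, 63, 57, 49, 46, 45, 47, 48, 46, 47, 48, 52, 53, 53, 52, 52, 54, 69, 101, 123, 130, 130, 130, 132, 133]
```

```bash
python3 -m crank '[{"hand":0,"xyz":[0,0,0.8],"turn":[0,0,0]},{"hand":0,"xyz":[0,0,1.4],"turn":[0,0,0]},{"hand":0,"xyz":[0,0,1.9],"turn":[0,0,0]},{"hand":0,"xyz":[0,0,2.3],"turn":[0,0,0]},{"hand":0,"xyz":[0,0,2.45],"turn":[0,0,0]},{"hand":0,"xyz":[0,0,2.45],"turn":[0,0,0]}]'
```

```text
t: 5.0
tool_pos: [528.5, -289.4, 19.8]
orientation: [-0.0, 0.788, 0.616, 0.0]
wrist_force: [-0.6, 0.2, -0.3]
grip_width: 59.9
gripper_force: 65.1
```

```bash
python3 -m crank '[{"hand":0,"xyz":[0,0,0.1],"turn":[0,0,0]},{"hand":0,"xyz":[0,0,0.16],"turn":[0,0,0]},{"hand":0,"xyz":[0,0,0.2],"turn":[0,0,0]},{"hand":0,"xyz":[0,0,0.2],"turn":[0,0,0]}]'
```

```text
t: 5.5
tool_pos: [529.1, -290.2, 15.0]
orientation: [0.001, 0.788, 0.616, 0.0]
wrist_force: [-3.5, 2.0, 10.4]
grip_width: 59.6
gripper_force: 70.2
```

```bash
python3 -m crank '[{"hand":0.6,"xyz":[0,0,-0.02],"turn":[0,0,0]},{"hand":0.8,"xyz":[0,0,-0.02],"turn":[0,0,0]},{"hand":1,"xyz":[0,0,-0.02],"turn":[0,0,0]},{"hand":1,"xyz":[0,0,-0.5],"turn":[0,0,0]},{"hand":1,"xyz":[0,0,-1.5],"turn":[0,0,0]},{"hand":1,"xyz":[0,0,-3],"turn":[0,0,0]},{"hand":1,"xyz":[0,0,-3],"turn":[0,0,0]}]'
python3 - <<'E'
from h import *
st(); c=get_calibration('wrist'); p,d=snapshot('wrist'); cv2.imwrite('pics/w4.png',p[...,::-1])
h=cv2.cvtColor(p,cv2.COLOR_RGB2HSV); m=(h[...,0]>15)&(h[...,0]<35)&(h[...,1]>170); m[:,:150]=0; m[:,360:]=0
print(rect(wrist_plane(m,c,25)))
go([PAN[0],PAN[1],270],DOWN,ang(82))
E
```

```text
t: 6.38
tool_pos: [532.1, -292.2, 140.9]
orientation: [0.007, 0.788, 0.616, 0.002]
wrist_force: [-0.8, 0.7, 1.0]
grip_width: 85.6
gripper_force: 0.0
6.38 [ 532.1 -292.2  140.9] [-0.6   0.24  1.38  0.    1.51 -0.35] [-0.8  0.7  1. ] 85.6 0.0
(array([ 529.4, -292.4]), array([140.5,  62.3]), 75.9)
xyz [13.583, -3.174, -3.392] turn [0.004, 0.01, -1.675]
```

View pics/w4.png

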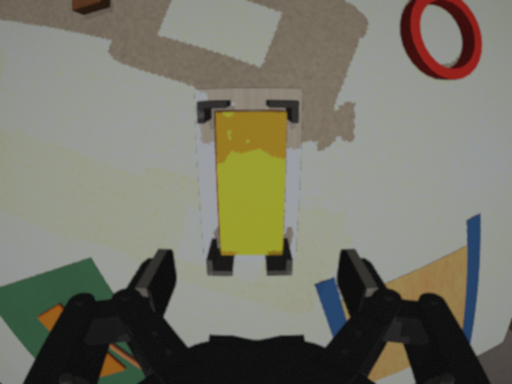

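```bash
python3 -m crank '[{"hand":1,"xyz":[1.0,-0.2,-2.5],"turn":[0,0,-0.1]},{"hand":1,"xyz":[13.58,-3.17,-2.6],"turn":[0,0.01,-1.675]},{"hand":1,"xyz":[13.58,-3.17,-2.6],"turn":[0,0.01,-1.675]},{"hand":1,"xyz":[13.58,-3.17,-2.6],"turn":[0,0.01,-1.675]},{"hand":1,"xyz":[13.58,-3.17,-2.6],"turn":[0,0.01,-1.675]},{"hand":1,"xyz":[13.58,-3.17,-2.6],"turn":[0,0.01,-1.675]},{"hand":1,"xyz":[13.58,-3.17,-2.6],"turn":[0,0.01,-1.675]},{"hand":1,"xyz":[13.58,-3.17,-2.6],"turn":[0,0.01,-1.675]}]'
python3 - <<'E'
from h import *
st(); go([PAN[0],PAN[1],240],DOWN,ang(82))
E
```

```text
t: 7.42
tool_pos: [534.4, 171.5, 226.3]
orientation: [-0.003, 0.197, 0.98, 0.003]
wrist_force: [0.7, -1.1, 0.4]
grip_width: 85.6
gripper_force: 0.0
7.42 [534.4 171.5 226.3] [ 0.21  0.12  1.35  0.01  1.68 -0.97] [ 0.7 -1.1  0.4] 85.6 0.0
xyz [0.858, 2.245, -0.327] turn [0.005, -0.007, -0.257]
```

```bash
python3 -m crank '[{"hand":1,"xyz":[0.86,2.2,-0.3],"turn":[0,0,-0.257]},{"hand":1,"xyz":[0.86,2.2,-0.3],"turn":[0,0,-0.257]},{"hand":1,"xyz":[0.86,2.2,-0.3],"turn":[0,0,-0.257]},{"hand":1,"xyz":[0.86,2.2,-0.3],"turn":[0,0,-0.257]}]'
python3 - <<'E'
from h import *
s=st(); go([PAN[0],PAN[1],240],DOWN,ang(82)); c=get_calibration('wrist'); print(c['eye']); p,d=snapshot('wrist'); cv2.imwrite('pics/w5.png',p[...,::-1]); np.savez('w5',p=p,d=d)
E
```

```text
t: 7.92
tool_pos: [537.8, 263.2, 238.8]
orientation: [-0.003, 0.073, 0.997, 0.003]
wrist_force: [0.1, -0.4, -0.2]
grip_width: 85.4
gripper_force: 0.0
7.92 [537.8 263.2 238.8] [ 0.36  0.2   1.23  0.01  1.72 -1.07] [ 0.1 -0.4 -0.2] 85.4 0.0
xyz [0.023, 0.104, -0.029] turn [0.005, -0.006, -0.007]
[457.63993894 274.14489492 382.26600893]
```

View pics/w5.png

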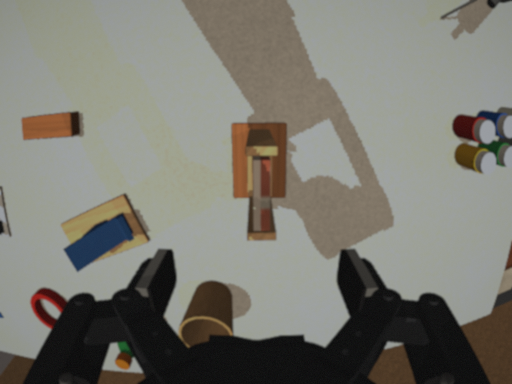

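Run:
```python
from h import *
s=robot.observe(); p=np.load('w5.npz')['p']; c=get_calibration('wrist')
def pt(u,v,z):
    m=np.zeros((384,512),bool); m[v,u]=1; return wrist_plane(m,c,z)[0].round(1)
for r in (148,151,154,165,180,195,208,235,238): print(r,' '.join('%d,%d,%d'%tuple(q) for q in p[r,242:284:2]))
print(pt(262,150,146),pt(261,237,146),pt(262,180,148))
```

```text
148 139,86,51 129,81,49 112,82,54 115,85,56 121,91,59 130,98,65 141,119,78 151,132,86 160,145,95 159,144,93 159,139,91 159,138,90 159,147,96 159,153,100 160,155,101 160,152,99 159,149,96 152,132,86 104,75,49 94,59,36 97,61,36
151 141,88,51 127,80,48 109,80,53 122,90,60 129,96,63 128,95,63 126,94,63 141,118,77 156,139,91 159,139,91 160,141,92 160,148,97 159,154,101 159,155,101 160,154,101 160,150,98 160,147,97 151,131,85 104,74,47 92,58,34 97,62,37
154 141,87,51 132,84,50 119,85,55 126,95,63 125,94,62 120,90,59 122,91,61 122,93,62 121,94,63 145,125,83 150,138,90 151,144,95 150,145,94 151,143,93 153,142,93 153,138,90 152,137,89 143,123,80 101,69,43 94,59,36 97,61,35
165 141,86,51 139,87,52 138,92,57 153,132,86 156,134,87 123,102,73 125,109,93 128,114,95 128,112,95 114,88,72 98,53,39 109,58,42 144,76,55 150,81,58 135,87,63 109,76,49 96,60,34 95,59,36 91,58,37 96,60,36 96,59,34
180 140,87,51 135,83,48 131,86,53 152,128,83 160,137,90 137,111,78 124,108,92 129,114,97 129,113,96 115,88,74 99,54,40 98,54,39 98,52,38 98,55,41 107,77,57 104,72,47 96,61,36 94,60,36 91,58,33 95,60,36 96,59,35
19
[... 237 characters left out ...]
162,156 120,119,113 64,49,37 82,72,58 133,128,109 118,107,90 113,99,85 106,89,75 103,80,66 97,75,62 95,73,60 92,71,59 75,61,49 106,98,86 138,132,120 138,133,122 151,152,148 159,163,162 155,157,153
235 159,163,157 160,164,158 145,144,136 116,91,66 120,91,60 127,95,63 125,93,62 124,92,61 126,94,62 126,94,62 121,90,58 124,93,61 132,98,65 132,99,66 130,97,64 128,96,62 127,97,67 140,135,127 160,164,158 160,163,156 159,163,158
238 160,163,158 160,164,163 146,145,144 130,108,78 156,138,91 143,119,80 127,97,67 124,93,63 123,92,63 119,90,61 124,93,64 132,100,69 135,103,72 132,100,69 129,99,69 127,97,67 126,98,71 141,136,125 160,164,159 160,164,158 160,164,156
[499.3 273.5] [575.9 261.7] [523.6 270. ]
```

```bash
python3 -m crank '[{"hand":1,"xyz":[0.02,0.1,1.2],"turn":[0.004,-0.006,0]},{"hand":1,"xyz":[0.02,0.1,2.2],"turn":[0.004,-0.006,0]},{"hand":1,"xyz":[0.02,0.1,3.0],"turn":[0.004,-0.006,0]},{"hand":1,"xyz":[0.02,0.1,3.2],"turn":[0.004,-0.006,0]},{"hand":0,"xyz":[0.02,0.1,3.2],"turn":[0.004,-0.006,0]},{"hand":0,"xyz":[0.02,0.1,3.2],"turn":[0.004,-0.006,0]}]'
python3 - <<'E'
from h import *
st(); go([537.5,267.5,110],DOWN,ang(81.6))
E
```

```text
t: 8.72
tool_pos: [538.8, 269.0, 114.3]
orientation: [0.003, 0.073, 0.997, 0.002]
wrist_force: [0.3, -0.8, 0.6]
grip_width: 51.8
gripper_force: 0.0
8.72 [538.8 269.  114.3] [ 0.37  0.25  1.42  0.    1.47 -1.06] [ 0.3 -0.8  0.6] 51.8 0.0
xyz [0.027, -0.043, 0.106] turn [0.004, 0.005, 0.001]
```

```bash
python3 -m crank '[{"hand":-0.5,"xyz":[0,-0.02,0.04],"turn":[0,0,0]},{"hand":-0.7,"xyz":[0,-0.02,0.04],"turn":[0,0,0]},{"hand":-1,"xyz":[0,-0.02,0.04],"turn":[0,0,0]},{"hand":-1,"xyz":[0,-0.02,0.04],"turn":[0,0,0]},{"hand":-1,"xyz":[0,-0.02,0.04],"turn":[0,0,0]}]'
python3 - <<'E'
from h import *
st(); go([537.5,267.5,110],DOWN,ang(81.6))
E
```

```text
t: 9.35
tool_pos: [537.9, 268.3, 111.3]
orientation: [0.002, 0.073, 0.997, 0.001]
wrist_force: [0.0, -0.7, 5.1]
grip_width: 13.7
gripper_force: 59.4
9.35 [537.9 268.3 111.3] [ 0.37  0.25  1.43  0.    1.46 -1.06] [ 0.  -0.7  5.1] 13.7 59.4
xyz [0.007, -0.02, 0.033] turn [0.003, 0.003, 0.001]
```

```bash
python3 -m crank '[{"hand":-1,"xyz":[0,0,-0.3],"turn":[0,0,0]},{"hand":-1,"xyz":[0,0,-1.2],"turn":[0,0,0]},{"hand":-1,"xyz":[0,0,-2.4],"turn":[0,0,0]},{"hand":-1,"xyz":[0,0,-3.6],"turn":[0,0,0]},{"hand":-1,"xyz":[0,0,-4.2],"turn":[0,0,0]},{"hand":-1,"xyz":[0,0,-4.2],"turn":[0,0,0]}]'
python3 - <<'E'
from h import *
st(); A=SEAT+57.5*SLOPE+60*NORM
print(A); go(A+[0,0,110],-SLOPE,NORM)
E
```

```text
t: 10.1
tool_pos: [537.8, 268.3, 280.9]
orientation: [0.003, 0.072, 0.997, 0.002]
wrist_force: [0.0, -0.3, -2.0]
grip_width: 13.5
gripper_force: 58.9
10.1 [537.8 268.3 280.9] [ 0.37  0.19  1.15  0.    1.79 -1.06] [ 0.  -0.3 -2. ] 13.5 58.9
[607.02805212  20.57283725 167.48504679]
xyz [-2.608, -5.879, 0.071] turn [-0.772, 0.154, -0.355]
```

```bash
python3 -m crank '[{"hand":-1,"xyz":[-2.6,-5.88,0.07],"turn":[-0.772,0.154,-0.355]},{"hand":-1,"xyz":[-2.6,-5.88,0.07],"turn":[-0.772,0.154,-0.355]},{"hand":-1,"xyz":[-2.6,-5.88,0.07],"turn":[-0.772,0.154,-0.355]},{"hand":-1,"xyz":[-2.6,-5.88,0.07],"turn":[-0.772,0.154,-0.355]},{"hand":-1,"xyz":[-2.6,-5.88,0.07],"turn":[-0.772,0.154,-0.355]},{"hand":-1,"xyz":[-2.6,-5.88,0.07],"turn":[-0.772,0.154,-0.355]},{"hand":-1,"xyz":[-2.6,-5.88,0.07],"turn":[-0.772,0.154,-0.355]},{"hand":-1,"xyz":[-2.6,-5.88,0.07],"turn":[-0.772,0.154,-0.355]}]'
python3 - <<'E'
from h import *
st(); A=SEAT+57.5*SLOPE+60*NORM
go(A+[0,0,110],-SLOPE,NORM);go(A,-SLOPE,NORM)
E
```

```text
t: 11.1
tool_pos: [605.5, 22.3, 276.8]
orientation: [-0.046, -0.108, 0.918, 0.378]
wrist_force: [-0.5, -0.2, -0.9]
grip_width: 13.5
gripper_force: 59.7
11.1 [605.5  22.3 276.8] [-0.38  0.41  1.07  0.71  2.06 -1.97] [-0.5 -0.2 -0.9] 13.5 59.7
xyz [-0.026, -0.023, -0.048] turn [-0.003, -0.003, 0.0]
xyz [-0.032, -1.961, 1.903] turn [-0.003, -0.003, 0.0]
```

```bash
python3 -m crank '[{"hand":-1,"xyz":[-0.03,-1.2,1.2],"turn":[0,0,0]},{"hand":-1,"xyz":[-0.03,-1.96,1.9],"turn":[0,0,0]},{"hand":-1,"xyz":[-0.03,-1.96,1.9],"turn":[0,0,0]},{"hand":-1,"xyz":[-0.03,-1.96,1.9],"turn":[0,0,0]},{"hand":-1,"xyz":[-0.03,-1.96,1.9],"turn":[0,0,0]}]'
python3 - <<'E'
from h import *
s=st(); go(SEAT+36.5*SLOPE+4*NORM,-SLOPE,NORM)
p1,d1=snapshot('scene'); p2,d2=snapshot('top')
for n,p,d in (('scene',p1,d1),('top',p2,d2)):
    W=world(n,d); x,y,z=W[...,0],W[...,1],W[...,2]; 
    q=W-s['tool_pos']; X=q@RX; N=q@NORM; S=q@SLOPE
    k=(d>0)&(abs(N)<12)&(S<-20)&(S>-125)&(abs(X)<50)   # panel, tool coords
    f=k&(abs(N-7)<4)
    print(n,k.sum(),'S',np.percentile(S[k],[1,99]).round(1),'X',np.percentile(X[k],[2,98]).round(1),'N face',np.median(N[f]).round(1),f.sum())
C=np.hstack([p1[90:290,150:350],p2[90:290,150:350]]); cv2.imwrite('pics/lean0.png',cv2.resize(np.clip(C[...,::-1]*1.5,0,255).astype(np.uint8),(800,400),interpolation=cv2.INTER_CUBIC))
E
```

```text
t: 11.72
tool_pos: [608.3, 18.6, 169.6]
orientation: [-0.044, -0.108, 0.918, 0.378]
wrist_force: [-0.4, -0.5, -1.0]
grip_width: 13.3
gripper_force: 59.8
11.72 [608.3  18.6 169.6] [-0.38  0.47  1.21  0.66  1.9  -2.11] [-0.4 -0.5 -1. ] 13.3 59.8
xyz [0.023, -1.396, 0.609] turn [-0.004, 0.001, 0.001]
scene 622 S [-103.8  -20.6] X [-30.2  31.6] N face 6.6 530
top 845 S [-102.   -20.7] X [-31.6  28.7] N face 6.4 833
```

View pics/lean0.png

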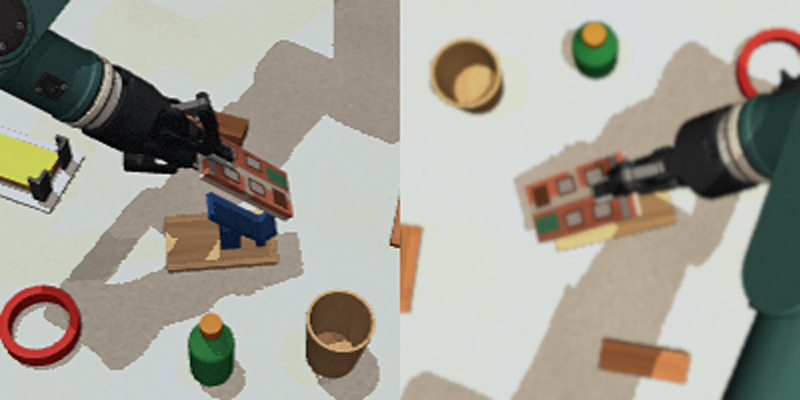

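```bash
python3 -m crank '[{"hand":-1,"xyz":[0.02,-0.5,0.5],"turn":[0,0,0]},{"hand":-1,"xyz":[0.02,-1.0,0.6],"turn":[0,0,0]},{"hand":-1,"xyz":[0.02,-1.4,0.6],"turn":[0,0,0]},{"hand":-1,"xyz":[0.02,-1.4,0.6],"turn":[0,0,0]},{"hand":-1,"xyz":[0.02,-1.4,0.6],"turn":[0,0,0]}]'
python3 - <<'E'
from h import *
st(); go(SEAT+32.5*SLOPE,-SLOPE,NORM)
E
```

```text
t: 12.45
tool_pos: [611.5, -4.4, 109.6]
orientation: [-0.046, -0.106, 0.918, 0.379]
wrist_force: [0.6, -0.1, -1.4]
grip_width: 13.0
gripper_force: 60.0
12.45 [611.5  -4.4 109.6] [-0.41  0.54  1.23  0.63  1.85 -2.18] [ 0.6 -0.1 -1.4] 13.0 60.0
xyz [-0.035, -0.028, 0.049] turn [-0.002, -0.003, -0.004]
```

```bash
python3 -m crank '[{"hand":-1,"xyz":[0,-0.04,0.03],"turn":[0,0,0]},{"hand":-1,"xyz":[0,-0.06,0.06],"turn":[0,0,0]},{"hand":-1,"xyz":[0,-0.06,0.06],"turn":[0,0,0]}]'; python3 -c "
from h import *
st(); go(SEAT+32.5*SLOPE,-SLOPE,NORM)"; python3 -m crank '[{"hand":-1,"xyz":[0,0,0.02],"turn":[0,0,0]},{"hand":-1,"xyz":[0,-0.02,0.04],"turn":[0,0,0]},{"hand":-1,"xyz":[0,-0.02,0.04],"turn":[0,0,0]}]'; python3 -c "
from h import *
st(); go(SEAT+32.5*SLOPE,-SLOPE,NORM)"
```

```text
t: 12.82
tool_pos: [611.7, -4.5, 108.5]
orientation: [-0.045, -0.107, 0.918, 0.379]
wrist_force: [-1.0, -4.3, 5.6]
grip_width: 13.3
gripper_force: 61.3
12.82 [611.7  -4.5 108.5] [-0.41  0.54  1.23  0.63  1.85 -2.19] [-1.  -4.3  5.6] 13.3 61.3
xyz [-0.029, -0.007, 0.031] turn [-0.002, -0.001, -0.001]
t: 13.2
tool_pos: [611.8, -4.5, 108.4]
orientation: [-0.044, -0.107, 0.918, 0.379]
wrist_force: [-0.8, -7.5, 9.1]
grip_width: 13.3
gripper_force: 62.1
13.2 [611.8  -4.5 108.4] [-0.41  0.54  1.23  0.63  1.85 -2.19] [-0.8 -7.5  9.1] 13.3 62.1
xyz [-0.028, -0.005, 0.031] turn [-0.002, -0.0, 0.0]
```

```bash
python3 -m crank '[{"hand":-1,"xyz":[0,-0.03,-0.03],"turn":[0,0,0]},{"hand":-1,"xyz":[0,-0.05,-0.03],"turn":[0,0,0]},{"hand":-1,"xyz":[0,-0.05,-0.03],"turn":[0,0,0]}]'; python3 -c "
from h import *
s=st(); f=s['wrist_force']; print('slope,normal',f@SLOPE,f@NORM)"
```

```text
t: 13.58
tool_pos: [611.9, -4.8, 108.1]
orientation: [-0.045, -0.108, 0.917, 0.381]
wrist_force: [-2.9, -1.4, 10.4]
grip_width: 13.7
gripper_force: 61.4
13.57 [611.9  -4.8 108.1] [-0.41  0.54  1.23  0.63  1.85 -2.19] [-2.9 -1.4 10.4] 13.7 61.4
slope,normal 7.840770106785849 6.913152563053256
```

```bash
python3 -m crank '[{"hand":-0.6,"xyz":[0,0.02,0],"turn":[0,0,0]},{"hand":-0.4,"xyz":[0,0.02,0],"turn":[0,0,0]},{"hand":0,"xyz":[0,0.02,0],"turn":[0,0,0]},{"hand":0,"xyz":[0,0.02,0],"turn":[0,0,0]},{"hand":0,"xyz":[0,0.02,-0.4],"turn":[0,0,0]},{"hand":0,"xyz":[0,0.02,-1.2],"turn":[0,0,0]},{"hand":0,"xyz":[0,0.02,-2.6],"turn":[0,0,0]},{"hand":0,"xyz":[0,0.02,-2.6],"turn":[0,0,0]}]'
python3 - <<'E'
from h import *
s=st()
for n in ('scene','top'):
    p,d=snapshot(n); np.savez('lean_'+n,p=p,d=d); W=world(n,d); q=W-SEAT; X=q@RX; N=q@NORM; S=q@SLOPE
    k=(d>0)&(abs(N-7)<6)&(abs(S)<85)&(abs(X)<45)
    print(n,k.sum(),'S',np.percentile(S[k],[1,99]).round(1),'X',np.percentile(X[k],[2,98]).round(1),'N',np.median(N[k]).round(1))
    A=np.stack([X[k],S[k],np.ones(k.sum())],1); print(' tilt',np.linalg.lstsq(A,N[k],rcond=None)[0].round(3)); print(' rect X,S',rect(np.stack([X[k],S[k]],1)))
go(SEAT+80*NORM,-NORM,RX); go(SEAT+80*NORM,-NORM,-RX)
E
```

```text
t: 14.58
tool_pos: [630.8, -80.3, 182.5]
orientation: [-0.042, -0.106, 0.919, 0.377]
wrist_force: [0.0, -0.2, 0.4]
grip_width: 43.0
gripper_force: 0.0
14.57 [630.8 -80.3 182.5] [-0.49  0.58  1.02  0.63  2.03 -2.15] [ 0.  -0.2  0.4] 43.0 0.0
scene 999 S [-75.4  70.5] X [-31.6  30. ] N 6.9
 tilt [-0.014 -0.01   6.804]
 rect X,S (array([-1. , -3.6]), array([150.6,  64.8]), 89.8)
top 1490 S [-71.8  72.9] X [-32.   27.8] N 7.2
 tilt [ 2.000e-03 -8.000e-03  7.274e+00]
 rect X,S (array([-2.1, -1.8]), array([153.3,  62.2]), 89.7)
xyz [-0.026, 2.086, 3.403] turn [1.204, -1.21, 1.209]
xyz [-0.026, 2.086, 3.403] turn [1.211, 1.205, -1.212]
```

Run:
```python
from h import *
go([605,30,320],DOWN,RX)
```

```text
xyz [-0.018, 4.444, -0.566] turn [0.61, -0.614, 1.48]
```

```bash
python3 -m crank '[{"hand":0,"xyz":[0,1.0,-1.0],"turn":[0.1,-0.1,0.2]},{"hand":0.5,"xyz":[0,4.4,-0.57],"turn":[0.61,-0.614,1.48]},{"hand":1,"xyz":[0,4.4,-0.57],"turn":[0.61,-0.614,1.48]},{"hand":1,"xyz":[0,4.4,-0.57],"turn":[0.61,-0.614,1.48]},{"hand":1,"xyz":[0,4.4,-0.57],"turn":[0.61,-0.614,1.48]},{"hand":1,"xyz":[0,4.4,-0.57],"turn":[0.61,-0.614,1.48]},{"hand":1,"xyz":[0,4.4,-0.57],"turn":[0.61,-0.614,1.48]},{"hand":1,"xyz":[0,4.4,-0.57],"turn":[0.61,-0.614,1.48]}]'
python3 - <<'E'
from h import *
st(); go(SEAT+130*NORM,-NORM,RX)
E
```

```text
t: 15.68
tool_pos: [603.2, 30.3, 317.3]
orientation: [-0.007, 0.545, 0.837, 0.051]
wrist_force: [-0.0, -1.0, 0.2]
grip_width: 85.4
gripper_force: 0.0
15.68 [603.2  30.3 317.3] [-0.1   0.18  1.11  0.1   1.82 -0.49] [-0.  -1.   0.2] 85.4 0.0
xyz [1.71, 0.12, 3.668] turn [0.141, -0.858, 0.147]
```

```bash
python3 -m crank '[{"hand":1,"xyz":[1.71,0.12,1.5],"turn":[0.141,-0.858,0.147]},{"hand":1,"xyz":[1.71,0.12,2.0],"turn":[0.141,-0.858,0.147]},{"hand":1,"xyz":[1.71,0.12,3.0],"turn":[0.141,-0.858,0.147]},{"hand":1,"xyz":[1.71,0.12,3.67],"turn":[0.141,-0.858,0.147]},{"hand":1,"xyz":[1.71,0.12,3.67],"turn":[0.141,-0.858,0.147]},{"hand":1,"xyz":[1.71,0.12,3.67],"turn":[0.141,-0.858,0.147]},{"hand":1,"xyz":[1.71,0.12,3.67],"turn":[0.141,-0.858,0.147]}]'
python3 - <<'E'
from h import *
s=st(); go(SEAT-8*NORM,-NORM,RX)
c=get_calibration('wrist'); p,d=snapshot('wrist'); cv2.imwrite('pics/w6.png',p[...,::-1]); np.savez('w6',p=p,d=d)
E
```

```text
t: 16.55
tool_pos: [587.7, 107.6, 178.0]
orientation: [0.301, 0.573, 0.726, -0.234]
wrist_force: [-0.2, -1.2, 0.7]
grip_width: 85.7
gripper_force: 0.0
16.55 [587.7 107.6 178. ] [ 0.46  0.33  1.39 -0.76  1.63  0.26] [-0.2 -1.2  0.7] 85.7 0.0
xyz [0.039, -0.05, 3.461] turn [0.006, -0.003, -0.0]
```

View pics/w6.png

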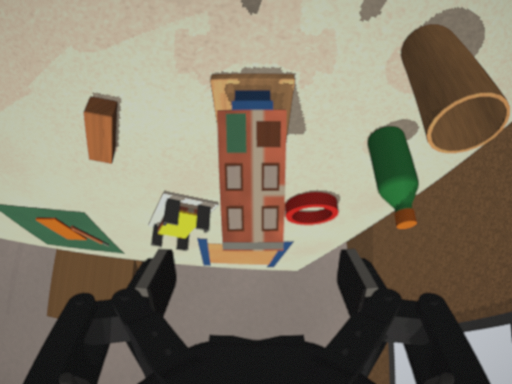

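```bash
python3 -m crank '[{"hand":1,"xyz":[0.03,-0.085,1.3],"turn":[0.005,-0.003,0]},{"hand":1,"xyz":[0.03,-0.085,2.5],"turn":[0.005,-0.003,0]},{"hand":1,"xyz":[0.03,-0.085,3.2],"turn":[0.005,-0.003,0]},{"hand":1,"xyz":[0.03,-0.085,3.5],"turn":[0.005,-0.003,0]},{"hand":1,"xyz":[0.03,-0.085,3.5],"turn":[0.005,-0.003,0]}]'
python3 - <<'E'
from h import *
s=st(); go(SEAT-18*NORM-1.5*RX,-NORM,RX)
E
```

```text
t: 17.23
tool_pos: [608.0, 10.6, 78.6]
orientation: [0.301, 0.574, 0.724, -0.237]
wrist_force: [0.2, 0.0, 0.1]
grip_width: 85.3
gripper_force: 0.0
17.23 [608.   10.6  78.6] [ 0.31  0.37  1.54 -0.8   1.38  0.3 ] [0.2 0.  0.1] 85.3 0.0
xyz [0.042, -0.003, 0.204] turn [0.0, 0.001, -0.003]
```

```bash
python3 -m crank '[{"hand":1,"xyz":[0.03,0,0.2],"turn":[0,0,0]},{"hand":1,"xyz":[0.03,0,0.2],"turn":[0,0,0]},{"hand":0.6,"xyz":[0.03,0,0.2],"turn":[0,0,0]},{"hand":0.4,"xyz":[0.03,0,0.2],"turn":[0,0,0]},{"hand":0,"xyz":[0.03,0,0.2],"turn":[0,0,0]},{"hand":0,"xyz":[0.03,0,0.2],"turn":[0,0,0]},{"hand":0,"xyz":[0.03,0,0.2],"turn":[0,0,0]}]'
python3 - <<'E'
from h import *
s=st(); f=s['wrist_force']; print(f@SLOPE,f@NORM,f@RX)
go(SEAT-18*NORM-1.5*RX,-NORM,RX); go(SEAT+60*NORM+[0,0,80],-NORM,RX)
E
```

```text
t: 18.1
tool_pos: [609.0, 7.7, 71.8]
orientation: [0.301, 0.573, 0.724, -0.237]
wrist_force: [-2.6, 4.9, 4.3]
grip_width: 60.6
gripper_force: 64.1
18.1 [609.    7.7  71.8] [ 0.3   0.38  1.55 -0.81  1.37  0.3 ] [-2.6  4.9  4.3] 60.6 64.1
-0.7798201319964834 6.87214580135835 -1.423044333658431
xyz [-0.024, -0.012, 0.028] turn [0.002, 0.001, -0.001]
xyz [-1.443, 0.033, -3.334] turn [0.002, 0.001, -0.001]
```

Gripped across the width. Lift along the normal, then up.

```bash
python3 -m crank '[{"hand":0,"xyz":[0,0,-0.3],"turn":[0,0,0]},{"hand":0,"xyz":[0,0,-1.0],"turn":[0,0,0]},{"hand":0,"xyz":[-0.3,0,-2.0],"turn":[0,0,0]},{"hand":0,"xyz":[-1.4,0,-3.3],"turn":[0,0,0]},{"hand":0,"xyz":[-2.5,0,-4.3],"turn":[0,0,0]},{"hand":0,"xyz":[-2.5,0,-4.3],"turn":[0,0,0]}]'
python3 - <<'E'
from h import *
s=st(); go([580,-60,240],DOWN,ang(0))
E
```

```text
t: 18.85
tool_pos: [598.8, 57.5, 271.1]
orientation: [0.305, 0.575, 0.723, -0.233]
wrist_force: [-0.8, 0.3, -1.7]
grip_width: 60.5
gripper_force: 66.1
18.85 [598.8  57.5 271.1] [ 0.38  0.24  1.31 -0.78  1.69  0.1 ] [-0.8  0.3 -1.7] 60.5 66.1
xyz [-1.404, -1.145, 2.484] turn [0.105, 0.781, 0.215]
```

```bash
python3 -m crank '[{"hand":0,"xyz":[-1.4,-1.15,2.2],"turn":[0.105,0.781,0.215]},{"hand":0,"xyz":[-1.4,-1.15,2.2],"turn":[0.105,0.781,0.215]},{"hand":0,"xyz":[-1.4,-1.15,2.2],"turn":[0.105,0.781,0.215]},{"hand":0,"xyz":[-1.4,-1.15,2.2],"turn":[0.105,0.781,0.215]},{"hand":0,"xyz":[-1.4,-1.15,2.2],"turn":[0.105,0.781,0.215]},{"hand":0,"xyz":[-1.4,-1.15,2.2],"turn":[0.105,0.781,0.215]},{"hand":0,"xyz":[-1.4,-1.15,2.2],"turn":[0.105,0.781,0.215]}]'
python3 - <<'E'
from h import *
s=st(); go([529,-290,140],DOWN,ang(-14))
E
```

```text
t: 19.73
tool_pos: [575.1, -52.4, 239.7]
orientation: [-0.004, 0.707, 0.707, -0.007]
wrist_force: [0.4, -0.0, -1.2]
grip_width: 60.9
gripper_force: 66.1
19.73 [575.1 -52.4 239.7] [-0.19  0.16  1.28 -0.01  1.72 -0.19] [ 0.4 -0.  -1.2] 60.9 66.1
xyz [-5.927, -1.116, 2.536] turn [-0.015, 0.006, 0.245]
```

```bash
python3 -m crank '[{"hand":0,"xyz":[-5.93,-1.12,1.6],"turn":[-0.015,0.006,0.245]},{"hand":0,"xyz":[-5.93,-1.12,1.6],"turn":[-0.015,0.006,0.245]},{"hand":0,"xyz":[-5.93,-1.12,1.6],"turn":[-0.015,0.006,0.245]},{"hand":0,"xyz":[-5.93,-1.12,2.4],"turn":[-0.015,0.006,0.245]},{"hand":0,"xyz":[-5.93,-1.12,2.5],"turn":[-0.015,0.006,0.245]},{"hand":0,"xyz":[-5.93,-1.12,2.5],"turn":[-0.015,0.006,0.245]},{"hand":0,"xyz":[-5.93,-1.12,2.5],"turn":[-0.015,0.006,0.245]}]'
python3 - <<'E'
from h import *
s=st(); go([529,-290,60],DOWN,ang(-14))
c=get_calibration('wrist'); p,d=snapshot('wrist'); cv2.imwrite('pics/w7.png',p[...,::-1]); np.savez('w7',p=p,d=d)
pt,dt=snapshot('top'); np.savez('top7',p=pt,d=dt)
E
```

```text
t: 20.6
tool_pos: [530.6, -289.0, 144.0]
orientation: [0.002, 0.788, 0.616, 0.002]
wrist_force: [0.5, 0.5, -0.9]
grip_width: 61.0
gripper_force: 66.0
20.6 [ 530.6 -289.   144. ] [-0.59  0.24  1.37  0.    1.53 -0.35] [ 0.5  0.5 -0.9] 61.0 66.0
xyz [-0.034, -0.044, 2.099] turn [0.005, -0.0, 0.001]
```

View pics/w7.png

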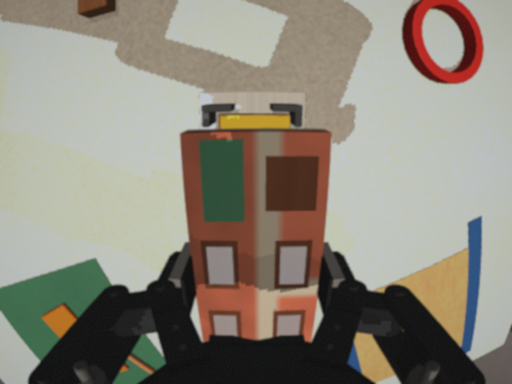

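Run:
```python
from h import *
s=robot.observe(); p=np.load('w7.npz')['p'].astype(int); c=get_calibration('wrist'); g=p.max(2)
Y=ang(76)[:2]; X=ang(-14)[:2]; T=s['tool_pos']; print(T)
def rel(u,v,z):
    m=np.zeros((384,512),bool); m[v,u]=1; q=wrist_plane(m,c,z)[0]-T[:2]; return np.round([q@X,q@Y],1)
for r in (108,112): print(r,g[r,196:236].tolist(),g[r,268:312].tolist())
for u in (212,300): print('col',u,g[98:114,u].tolist(), [int(a) for a in (p[122:140,u,0]-p[122:140,u,2])])
for r in (140,): print(r,[int(a) for a in (p[r,174:194,0]-p[r,174:194,2])],[int(a) for a in (p[r,318:340,0]-p[r,318:340,2])])
for dz in (22,25): print('panel far',rel(182,131,T[2]+dz),rel(330,131,T[2]+dz))
print('post far',rel(202,106,51),rel(304,106,51)); print('plate',rel(201,94,6),rel(304,94,6)); print('sheet', rel(219,116,25),rel(291,116,25))
t=np.load('top7.npz'); W=world('top',t['d']); q=W[...,:2]-T[:2]; k=(t['d']>0)&(abs(W[...,2]-T[2]-25)<7)&(abs(q@X)<45)&(abs(q@Y)<90)
print('top',np.percentile((q@X)[k],[1,99]),np.percentile((q@Y)[k],[0.5,1,99]),np.median(W[...,2][k])-T[2])
h=cv2.cvtColor(t['p'],cv2.COLOR_RGB2HSV); k&=(h[...,1]>80)&(h[...,0]<20); print(np.percentile((q@X)[k],[1,99]),np.percentile((q@Y)[k],[0.5,1,99]),k.sum())
```

```text
[ 530.75454247 -289.31802477  144.47445334]
108 [197, 198, 192, 185, 175, 140, 88, 67, 66, 64, 64, 64, 61, 61, 61, 62, 62, 62, 63, 62, 62, 62, 60, 61, 62, 60, 62, 63, 63, 62, 62, 61, 61, 59, 54, 43, 38, 59, 109, 158] [169, 143, 101, 63, 50, 57, 60, 61, 62, 62, 60, 63, 62, 61, 63, 64, 63, 63, 62, 61, 63, 63, 62, 62, 63, 62, 62, 63, 66, 67, 67, 67, 66, 83, 124, 161, 169, 157, 152, 153, 155, 155, 159, 161]
112 [198, 196, 190, 180, 184, 166, 117, 84, 74, 67, 66, 66, 56, 43, 37, 37, 37, 35, 40, 75, 111, 125, 126, 122, 120, 120, 121, 122, 122, 121, 121, 121, 121, 124, 130, 137, 143, 145, 144, 142] [164, 166, 167, 160, 146, 132, 126, 126, 126, 127, 126, 125, 125, 125, 124, 126, 127, 127, 127, 124, 109, 77, 43, 33, 35, 33, 39, 48, 58, 60, 61, 62, 63, 88, 130, 163, 165, 151, 150, 155, 157, 158, 158, 158]
col 212 [184, 182, 183, 185, 181, 156, 103, 62, 60, 62, 62, 61, 58, 50, 37, 29] [-1, -4, -8, -9, -10, -10, -7, 1, 16, 48, 79, 95, 93, 81, 69, 67, 62, 46]
col 300 [179, 178, 178, 178, 177, 169, 143, 99, 70, 66, 66, 65, 66, 65, 63, 62] [5, 5, 7, 9, 14, 21, 21, 22, 35, 57, 72, 82, 84, 84, 85, 85, 85, 85]
140 [7, 6, 6, 4, 5, 10, 23, 46, 66, 68, 68, 67, 67, 68, 68, 68, 68, 68, 68, 68] [86, 87, 86, 86, 87, 87, 86, 87, 87, 86, 86, 80, 51, 27, 24, 28, 31, 30, 30, 31, 32, 31]
panel far [-30.5  68.7] [30.8 68.7]
panel far [-29.8  69. ] [30. 69.]
post far [-42.1  75.7] [38.6 75.5]
plate [-50.7  86. ] [45.9 85.7]
sheet [-31.7  65.6] [31.5 65.6]
top [-34.26932608  30.87644259] [ 2.08571699  2.41622482 68.5046744 ] 24.749113637942457
[-29.13123534  30.71783368] [ 2.53726564  3.07585035 68.64120583] 717
```

```bash
python3 -m crank '[{"hand":0,"xyz":[-0.05,-0.045,0.6],"turn":[0,0,0]},{"hand":0,"xyz":[-0.05,-0.045,1.4],"turn":[0,0,0]},{"hand":0,"xyz":[-0.05,-0.045,2.0],"turn":[0,0,0]},{"hand":0,"xyz":[-0.05,-0.045,2.3],"turn":[0,0,0]},{"hand":0,"xyz":[-0.05,-0.045,2.3],"turn":[0,0,0]}]'
python3 - <<'E'
from h import *
s=st(); go([529,-291,14],DOWN,ang(-14))
E
python3 -m crank '[{"hand":0,"xyz":[0,0,0.2],"turn":[0,0,0]},{"hand":0,"xyz":[0,0,0.4],"turn":[0,0,0]},{"hand":0,"xyz":[0,0,0.6],"turn":[0,0,0]},{"hand":0,"xyz":[0,0,0.6],"turn":[0,0,0]}]'
```

```text
t: 21.32
tool_pos: [527.5, -291.4, 50.4]
orientation: [0.0, 0.788, 0.616, 0.001]
wrist_force: [-0.4, -0.1, -0.6]
grip_width: 60.7
gripper_force: 66.1
21.32 [ 527.5 -291.4   50.4] [-0.6   0.3   1.49  0.    1.35 -0.36] [-0.4 -0.1 -0.6] 60.7 66.1
xyz [0.017, 0.032, 0.911] turn [0.002, -0.001, -0.0]
t: 21.82
tool_pos: [529.3, -292.9, 28.9]
orientation: [0.003, 0.788, 0.615, 0.002]
wrist_force: [1.0, 2.0, 5.1]
grip_width: 60.6
gripper_force: 67.6
```

```bash
python3 -m crank '[{"hand":0,"xyz":[0,0,0],"turn":[0,0,0]},{"hand":0,"xyz":[0,0,0],"turn":[0,0,0]}]'
python3 - <<'E'
from h import *
s=st(); go([529,-291,14],DOWN,ang(-14)); print(s['ft_torque'])
c=get_calibration('wrist'); p,d=snapshot('wrist'); cv2.imwrite('pics/w8.png',p[...,::-1]); np.savez('w8',p=p,d=d)
E
```

```text
t: 22.08
tool_pos: [529.3, -292.9, 28.6]
orientation: [0.003, 0.788, 0.615, 0.002]
wrist_force: [3.8, 1.6, 6.3]
grip_width: 60.2
gripper_force: 67.7
22.07 [ 529.3 -292.9   28.6] [-0.6   0.32  1.51  0.    1.31 -0.36] [3.8 1.6 6.3] 60.2 67.7
xyz [0.045, -0.022, 0.366] turn [0.008, 0.001, -0.001]
[-0.24365566 -0.18298584  0.14555616]
```

View pics/w8.png

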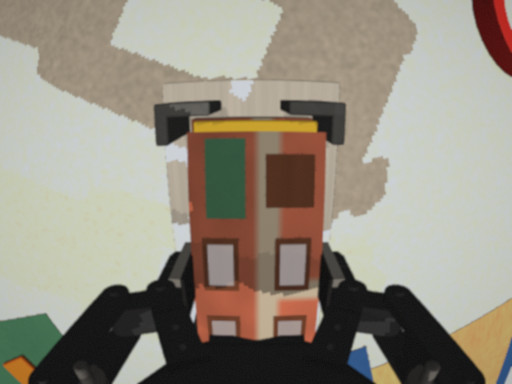

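Run:
```python
from h import *
s=robot.observe(); p=np.load('w8.npz')['p'].astype(int); c=get_calibration('wrist'); g=p.max(2)
Y=ang(76)[:2]; X=ang(-14)[:2]; T=s['tool_pos']; print(T)
def rel(u,v,z):
    m=np.zeros((384,512),bool); m[v,u]=1; q=wrist_plane(m,c,z)[0]-T[:2]; return np.round([q@X,q@Y],1)
for u in (170,330,200,256,300): print('col',u,' '.join('%d:%d,%d,%d'%(v,*p[v,u]) for v in range(98,142,2)))
for r in (106,136): print(r,' '.join('%d:%d,%d'%(u,p[r,u,0],p[r,u,2]) for u in list(range(150,196,2))+list(range(316,350,2))))
print('post far',rel(156,103,51),rel(344,103,51)); print('plate',rel(164,83,6),rel(339,83,6)); print('sheet', rel(194,122,25),rel(317,122,25)); print('panel',rel(188,132,T[2]+25),rel(326,132,T[2]+25))
```

```text
[ 529.30556432 -292.92852361   28.62938934]
col 170 98:184,173,157 100:184,174,158 102:132,124,113 104:80,78,74 106:86,84,80 108:67,65,62 110:65,63,61 112:63,62,59 114:60,59,56 116:50,49,47 118:30,30,29 120:29,29,27 122:31,31,31 124:30,29,29 126:31,29,29 128:30,29,28 130:30,30,29 132:29,29,28 134:32,32,31 136:32,30,29 138:30,29,28 140:29,29,28
col 330 98:184,174,158 100:173,164,148 102:89,85,79 104:64,62,60 106:66,64,62 108:65,64,61 110:65,64,60 112:66,64,61 114:59,59,56 116:37,37,36 118:28,27,28 120:28,29,28 122:29,29,28 124:25,24,23 126:31,31,29 128:32,31,30 130:30,31,29 132:29,29,28 134:32,32,31 136:31,30,30 138:35,34,33 140:35,34,33
col 200 98:184,172,157 100:148,140,127 102:77,76,73 104:92,90,87 106:96,94,91 108:98,95,92 110:100,97,94 112:100,97,94 114:92,89,85 116:136,129,116 118:100,82,72 120:108,71,38 122:154,123,36 124:181,145,41 126:197,158,47 128:199,159,46 130:197,157,45 132:151,107,47 134:121,68,50 136:120,66,48 138:121,66,50 140:120,65,50
col 256 98:185,174,158 100:184,174,158 102:184,174,158 104:185,175,159 106:185,174,158 108:185,174,158 110:185,174,158 112:185,174,15
[... 803 characters left out ...]
66,62 324:65,61 326:64,60 328:65,62 330:66,62 332:64,61 334:67,63 336:70,66 338:70,68 340:69,66 342:69,65 344:70,65 346:148,119 348:169,136
136 150:203,203 152:204,200 154:188,182 156:89,85 158:60,56 160:63,59 162:65,62 164:65,62 166:59,54 168:41,39 170:32,29 172:32,30 174:32,30 176:30,28 178:33,30 180:67,58 182:120,104 184:150,129 186:151,122 188:128,59 190:125,51 192:123,50 194:122,50 316:153,61 318:152,61 320:151,59 322:151,59 324:146,58 326:86,40 328:30,26 330:31,30 332:53,49 334:65,61 336:64,61 338:64,61 340:66,62 342:65,61 344:113,94 346:163,130 348:166,134
post far [-41.1  81.1] [36.4 80.6]
plate [-51.   91.9] [47.  91.4]
sheet [-30.4  70.3] [30.7 70.1]
panel [-27.2  68.6] [28.5 68.5]
```

Run:
```python
from h import *
s=st(); T=s['tool_pos']; Y=ang(76)[:2]; X=ang(-14)[:2]
C0=np.array([528.5,-290.5])
for n in ('scene','top'):
    p,d=snapshot(n); np.savez('pl_'+n,p=p,d=d); W=world(n,d); z=W[...,2]; q=W[...,:2]-C0; a=q@X; b=q@Y; h=cv2.cvtColor(p,cv2.COLOR_RGB2HSV)
    ok=(d>0)&(abs(a)<60)&(abs(b)<95)
    k=ok&(h[...,1]>80)&(h[...,0]<14)&(z<80)&(abs(a)<40); 
    print(n,'brick z',np.percentile(z[k],[5,25,50,75,95]).round(1),k.sum(),'a',np.percentile(a[k],[2,98]).round(1),'b',np.percentile(b[k],[1,99]).round(1))
    if k.sum()>20: A=np.stack([a[k],b[k],np.ones(k.sum())],1); print('tilt',np.linalg.lstsq(A,z[k],rcond=None)[0].round(3))
    t=ok&(h[...,2]<80)&(z>40)&(z<58)&(abs(b)>60); print(' posts z',np.median(z[t]).round(1),t.sum())
    for lo,hi in((60,85),(-85,-60)):
        m=t&(b>lo)&(b<hi); 
        if m.sum()>5: print('  ',lo,'a',np.percentile(a[m],[2,98]).round(1),'b',np.percentile(b[m],[2,98]).round(1),m.sum())
p1=np.load('pl_scene.npz')['p'][115:205,95:215]; p2=np.load('pl_top.npz')['p'][180:270,330:450]
cv2.imwrite('pics/pl.png',cv2.resize(np.clip(np.hstack([p1,p2])[...,::-1]*1.5,0,255).astype(np.uint8),(800,300),interpolation=cv2.INTER_CUBIC))
```

```text
22.12 [ 529.3 -292.9   28.6] [-0.6   0.32  1.51  0.    1.31 -0.36] [3.4 1.  6.2] 60.8 67.7
scene brick z [13.  41.7 46.1 50.1 55.9] 485 a [-28.2  33.4] b [-69.   70.2]
tilt [-0.164 -0.09  46.764]
 posts z 47.6 150
   60 a [-38.3  39.6] b [60.5 81. ] 118
   -85 a [29.7 40.4] b [-77.9 -60.2] 32
top brick z [40.1 44.7 47.4 50.  53.4] 554 a [-29.4  32.5] b [ 3.7 63.9]
tilt [ 3.9000e-02 -1.6800e-01  5.2454e+01]
 posts z 50.2 150
   60 a [-39.8  37.7] b [60.4 78.9] 131
   -85 a [-39.7 -30.6] b [-77.9 -65.8] 19
```

Run:
```python
from h import *
Y=ang(76)[:2]; X=ang(-14)[:2]
for f,T in (('top7',[530.7,-289.2,144.3]),('pl_top',[529.3,-292.9,28.6]),('pl_scene',[529.3,-292.9,28.6])):
    n=f[-5:] if 'scene' in f else 'top'; t=np.load(f+'.npz'); W=world(n,t['d']); z=W[...,2]-T[2]; q=W[...,:2]-T[:2]; a=q@X; b=q@Y; h=cv2.cvtColor(t['p'],cv2.COLOR_RGB2HSV)
    k=(t['d']>0)&(abs(a)<27)&(b>18)&(b<64)&(abs(z-22)<16)
    for lo in range(18,64,6):
        m=k&(b>=lo)&(b<lo+6); print(f,lo,np.median(z[m]).round(1),m.sum(),end=' | ')
    print()
    k=(t['d']>0)&(abs(a)<27)&(b<-45)&(b>-66)&(abs(z-25)<20); print('  near',k.sum(),[(lo,np.median(z[k&(b>=lo)&(b<lo+7)]).round(1)) for lo in (-66,-59,-52)])
```

```text
top7 18 24.9 85 | top7 24 24.7 89 | top7 30 24.6 82 | top7 36 24.9 84 | top7 42 25.3 83 | top7 48 25.2 86 | top7 54 25.1 85 | top7 60 25.6 59 | 
  near 0 [(-66, np.float64(nan)), (-59, np.float64(nan)), (-52, np.float64(nan))]
pl_top 18 21.6 74 | pl_top 24 20.7 69 | pl_top 30 19.4 66 | pl_top 36 18.7 71 | pl_top 42 17.6 71 | pl_top 48 16.5 69 | pl_top 54 14.6 73 | pl_top 60 13.9 42 | 
  near 0 [(-66, np.float64(nan)), (-59, np.float64(nan)), (-52, np.float64(nan))]
pl_scene 18 19.7 40 | pl_scene 24 19.3 44 | pl_scene 30 17.7 38 | pl_scene 36 17.5 42 | pl_scene 42 16.4 37 | pl_scene 48 14.6 45 | pl_scene 54 13.5 45 | pl_scene 60 13.4 25 | 
  near 33 [(-66, np.float64(35.5)), (-59, np.float64(33.2)), (-52, np.float64(nan))]
  return _methods._mean(a, axis=axis, dtype=dtype,
  ret = ret.dtype.type(ret / rcount)
```

View pics/pl.png

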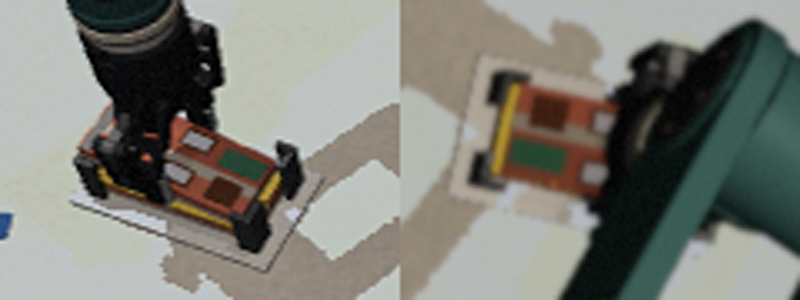

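```bash
python3 -m crank '[{"hand":0,"xyz":[0,0,-0.4],"turn":[0,0,0]},{"hand":0,"xyz":[0,0,-1.0],"turn":[0,0,0]},{"hand":0,"xyz":[0.18,-0.03,-1.0],"turn":[0,0.165,0]},{"hand":0,"xyz":[0.18,-0.03,-1.0],"turn":[0,0.165,0]},{"hand":0,"xyz":[0.18,-0.03,-1.0],"turn":[0,0.165,0]}]'
cat > m.py <<'E'
from h import *
Y=ang(76)[:2]; X=ang(-14)[:2]; s=st(); T=s['tool_pos']; C0=np.array([528.5,-290.5])
print('TCP a,b',((T[:2]-C0)@X).round(1),((T[:2]-C0)@Y).round(1))
for n in ('top','scene'):
    p,d=snapshot(n); W=world(n,d); z=W[...,2]; q=W[...,:2]-C0; a=q@X; b=q@Y; h=cv2.cvtColor(p,cv2.COLOR_RGB2HSV)
    k=(d>0)&(abs(a)<40)&(b>15)&(b<85)&(z>T[2]+8)&(z<T[2]+40)&(h[...,1]>60)
    kk=k&(abs(a)<25)&(b<60); f=np.linalg.lstsq(np.stack([a[kk],b[kk],np.ones(kk.sum())],1),z[kk]-T[2],rcond=None)[0]
    print(n,'panel a',np.percentile(a[k],[1,99]).round(1),'far b',np.percentile(b[k],[97,99,99.8]).round(1),'slopes',f.round(3),k.sum())
    t=(d>0)&(abs(a)<50)&(h[...,2]<80)&(h[...,1]<100)&(z>42)&(z<57)&(b>55)&(b<95); print('  posts a',np.percentile(a[t],[2,98]).round(1),'b',np.percentile(b[t],[2,50,98]).round(1),t.sum())
    t=(d>0)&(z>1.5)&(z<11)&(b>60)&(b<110)&(abs(a)<70); print('  plate far b',np.percentile(b[t],[95,99]).round(1))
E
python3 m.py
```

```text
t: 22.85
tool_pos: [527.1, -284.6, 65.6]
orientation: [-0.051, 0.786, 0.613, 0.065]
wrist_force: [-0.2, -0.5, -1.7]
grip_width: 60.8
gripper_force: 66.9
22.85 [ 527.1 -284.6   65.6] [-0.67  0.32  1.44  0.15  1.45 -0.45] [-0.2 -0.5 -1.7] 60.8 66.9
TCP a,b -2.8 5.4
top panel a [-32.9  28. ] far b [69.4 69.7 70.1] slopes [-3.0000e-03  2.2000e-02  2.4565e+01] 753
  posts a [-39.9  38. ] b [64.  76.3 79.1] 83
  plate far b [107.  109.3]
scene panel a [-32.3  30.3] far b [71.4 72.3 72.7] slopes [-0.     0.031 22.424] 466
  posts a [-38.7  39.3] b [64.2 76.9 81. ] 76
  plate far b [102.  105.9]
```

```bash
python3 -m crank '[{"hand":0,"xyz":[-0.09,0.033,0.3],"turn":[0,-0.025,0]},{"hand":0,"xyz":[-0.09,0.033,0.3],"turn":[0,-0.025,0]},{"hand":0,"xyz":[-0.09,0.033,0.3],"turn":[0,-0.025,0]}]'
python3 m.py
```

```text
t: 23.32
tool_pos: [528.8, -286.1, 53.6]
orientation: [-0.043, 0.786, 0.614, 0.056]
wrist_force: [-0.5, 0.1, -2.5]
grip_width: 60.5
gripper_force: 66.8
23.32 [ 528.8 -286.1   53.6] [-0.66  0.32  1.46  0.13  1.42 -0.44] [-0.5  0.1 -2.5] 60.5 66.8
TCP a,b -0.8 4.4
top panel a [-31.5  29.8] far b [68.6 69.  69.3] slopes [-5.0000e-03 -1.0000e-02  2.4974e+01] 742
  posts a [-39.6  38.1] b [63.6 76.4 79.1] 83
  plate far b [107.2 109.2]
scene panel a [-30.3  31.9] far b [70.2 70.7 71.1] slopes [-8.0000e-03 -1.0000e-02  2.3648e+01] 447
  posts a [-40.2  38.7] b [63.5 77.2 80.6] 77
  plate far b [101.1 107. ]
```

```bash
python3 -m crank '[{"hand":0,"xyz":[-0.035,-0.01,0.25],"turn":[0,0.008,0]},{"hand":0,"xyz":[-0.07,-0.01,0.5],"turn":[0,0.008,0]},{"hand":0,"xyz":[-0.1,-0.01,0.7],"turn":[0,0.008,0]},{"hand":0,"xyz":[-0.1,-0.01,0.7],"turn":[0,0.008,0]},{"hand":0,"xyz":[-0.1,-0.01,0.7],"turn":[0,0.008,0]}]'
python3 m.py
```

```text
t: 24.05
tool_pos: [528.6, -286.7, 25.9]
orientation: [-0.045, 0.786, 0.614, 0.059]
wrist_force: [0.1, -0.7, -1.2]
grip_width: 61.0
gripper_force: 66.9
24.05 [ 528.6 -286.7   25.9] [-0.67  0.35  1.48  0.14  1.37 -0.45] [ 0.1 -0.7 -1.2] 61.0 66.9
TCP a,b -0.8 3.7
top panel a [-31.4  30.1] far b [70.5 74.9 76.8] slopes [-0.0000e+00 -1.0000e-03  2.4714e+01] 727
  posts a [-39.4  37.8] b [58.2 74.2 78.9] 109
  plate far b [106.4 109.4]
scene panel a [-31.5  33.5] far b [69.8 76.9 80.2] slopes [-1.0000e-03 -0.0000e+00  2.3199e+01] 434
  posts a [-39.4  38.7] b [58.  74.6 80.6] 101
  plate far b [100.9 109.3]
```

```bash
python3 -m crank '[{"hand":0,"xyz":[-0.016,0,0.11],"turn":[0,0,0]},{"hand":0,"xyz":[-0.03,0,0.2],"turn":[0,0,0]},{"hand":0,"xyz":[-0.03,0,0.2],"turn":[0,0,0]},{"hand":0,"xyz":[-0.03,0,0.2],"turn":[0,0,0]}]'; python3 -m crank '[{"hand":0,"xyz":[-0.005,0,0.035],"turn":[0,0,0]},{"hand":0,"xyz":[-0.01,0,0.06],"turn":[0,0,0]},{"hand":0,"xyz":[-0.01,0,0.06],"turn":[0,0,0]}]';python3 m.py
```

```text
t: 24.65
tool_pos: [529.6, -287.1, 19.9]
orientation: [-0.043, 0.786, 0.614, 0.06]
wrist_force: [-1.3, 1.8, 6.2]
grip_width: 60.7
gripper_force: 72.1
t: 25.02
tool_pos: [530.0, -287.3, 19.4]
orientation: [-0.043, 0.786, 0.614, 0.06]
wrist_force: [-3.3, 3.1, 12.4]
grip_width: 60.6
gripper_force: 77.1
25.02 [ 530.  -287.3   19.4] [-0.67  0.36  1.49  0.14  1.35 -0.46] [-3.3  3.1 12.4] 60.6 77.1
TCP a,b 0.6 3.5
top panel a [-30.2  31.5] far b [68.2 73.6 75.1] slopes [-7.0000e-03 -2.0000e-03  2.4908e+01] 716
  posts a [-39.6  37.7] b [56.7 74.7 79.1] 117
  plate far b [107.2 109.2]
scene panel a [-30.5  33.5] far b [69.9 79.5 80.9] slopes [3.0000e-03 9.0000e-03 2.2631e+01] 416
  posts a [-39.4  39.6] b [59.4 76.2 81.1] 94
  plate far b [103.6 107.8]
```

```bash
python3 -m crank '[{"hand":0,"xyz":[0.04,0,-0.3],"turn":[0,0,0]},{"hand":0,"xyz":[0.15,0,-1.0],"turn":[0,0,0]},{"hand":0,"xyz":[0.3,0,-2.0],"turn":[0,0,0]},{"hand":0,"xyz":[0.41,0,-2.7],"turn":[0,0,0]},{"hand":0,"xyz":[0.41,0,-2.7],"turn":[0,0,0]}]'
python3 - <<'E'
from h import *
st(); th=0.15; Y=ang(81.3)
# panel centre = TCP -17.5*tool z ; want panel centre over block at z 32+75
z=np.array([0,0,-1])*np.cos(th)+Y*np.sin(th); print(z)
B=np.array([430.7,-26,32+75.]); go(B+17.5*z,z,ang(-8.7))
p,d=snapshot('scene'); W=world('scene',d); q=W[...,:2]-B[:2]; k=(d>0)&(W[...,2]>8)&(W[...,2]<40)&(np.abs(q).max(-1)<90)
print('block',rect(W[k][:,:2]),k.sum(),np.median(W[k][:,2]),np.percentile(W[k][:,2],[60,80,95])); k&=W[...,2]>20; print('block top',rect(W[k][:,:2]),k.sum())
cv2.imwrite('pics/x.png',p[...,::-1])
E
```

```text
t: 25.75
tool_pos: [529.8, -287.5, 127.5]
orientation: [-0.042, 0.786, 0.614, 0.06]
wrist_force: [0.4, -0.5, -1.2]
grip_width: 60.7
gripper_force: 67.0
25.75 [ 529.8 -287.5  127.5] [-0.67  0.27  1.37  0.14  1.55 -0.43] [ 0.4 -0.5 -1.2] 60.7 67.0
[ 0.02260413  0.14771868 -0.98877108]
xyz [5.609, -4.004, 1.746] turn [0.022, 0.004, -0.091]
block (array([430.2, -24.9]), array([100.2,  38.6]), 80.5) 477 23.465228558267313 [24.30199678 25.46400532 27.246165  ]
block top (array([430. , -24.9]), array([100.2,  38.2]), 80.0) 373
```

```bash
python3 -m crank '[{"hand":0,"xyz":[5.6,-4.0,1.75],"turn":[0.022,0.004,-0.091]},{"hand":0,"xyz":[5.6,-4.0,1.75],"turn":[0.022,0.004,-0.091]},{"hand":0,"xyz":[5.6,-4.0,1.75],"turn":[0.022,0.004,-0.091]},{"hand":0,"xyz":[5.6,-4.0,1.75],"turn":[0.022,0.004,-0.091]},{"hand":0,"xyz":[5.6,-4.0,1.75],"turn":[0.022,0.004,-0.091]},{"hand":0,"xyz":[5.6,-4.0,1.75],"turn":[0.022,0.004,-0.091]},{"hand":0,"xyz":[5.6,-4.0,1.75],"turn":[0.022,0.004,-0.091]}]'
cat > m2.py <<'E'
from h import *
s=st(); T=s['tool_pos']; B=np.array([430.2,-25]); Y=ang(81)[:2]; X=ang(-9)[:2]
for n in ('top','scene'):
    p,d=snapshot(n); W=world(n,d); z=W[...,2]; q=W[...,:2]-B; a=q@X; b=q@Y; h=cv2.cvtColor(p,cv2.COLOR_RGB2HSV)
    k=(d>0)&(abs(a)<45)&(b>15)&(b<90)&(z>T[2]+8)&(z<T[2]+40)&(h[...,1]>60); kk=k&(abs(a)<25)&(b<60)
    f=np.linalg.lstsq(np.stack([a[kk],b[kk],np.ones(kk.sum())],1),z[kk],rcond=None)[0]
    print(n,'panel a',np.percentile(a[k],[1,99]).round(1),'far b',np.percentile(b[k],[99,99.8]).round(1),'slopes, z',f.round(3))
E
python3 m2.py
```

```text
t: 26.68
tool_pos: [429.1, -22.8, 86.9]
orientation: [-0.052, 0.757, 0.649, 0.055]
wrist_force: [1.0, -1.0, -2.2]
grip_width: 60.8
gripper_force: 66.8
26.68 [429.1 -22.8  86.9] [-0.3  -0.1   1.86  0.15  1.42 -0.17] [ 1.  -1.  -2.2] 60.8 66.8
top panel a [-31.   29.7] far b [65.6 66.1] slopes, z [-3.00000e-03  9.00000e-03  1.11167e+02]
scene panel a [-30.6  31.6] far b [66.7 67.3] slopes, z [-1.40000e-02  0.00000e+00  1.10592e+02]
```

```bash
python3 -m crank '[{"hand":0,"xyz":[-0.12,0,0.8],"turn":[0,0,0]},{"hand":0,"xyz":[-0.2,0,1.3],"turn":[0,0,0]},{"hand":0,"xyz":[-0.24,0,1.58],"turn":[0,0,0]},{"hand":0,"xyz":[-0.24,0,1.58],"turn":[0,0,0]},{"hand":0,"xyz":[-0.25,0,1.65],"turn":[0,0,0]},{"hand":0,"xyz":[-0.25,0,1.65],"turn":[0,0,0]}]'; python3 m2.py
```

```text
t: 27.52
tool_pos: [429.8, -22.6, 21.9]
orientation: [-0.051, 0.757, 0.649, 0.056]
wrist_force: [0.5, -0.0, -1.3]
grip_width: 60.3
gripper_force: 66.8
27.52 [429.8 -22.6  21.9] [-0.3  -0.03  1.93  0.16  1.27 -0.2 ] [ 0.5 -0.  -1.3] 60.3 66.8
top panel a [-30.2  30.3] far b [65.7 66.3] slopes, z [-8.0000e-03  2.0000e-03  4.6508e+01]
scene panel a [-31.3  32.2] far b [67.5 67.9] slopes, z [-1.0000e-02  1.0000e-02  4.4897e+01]
```

```bash
python3 -m crank '[{"hand":0,"xyz":[-0.01,0,0.06],"turn":[0,0,0]},{"hand":0,"xyz":[-0.015,0,0.1],"turn":[0,0,0]},{"hand":0,"xyz":[-0.015,0,0.1],"turn":[0,0,0]}]'; python3 -m crank '[{"hand":0,"xyz":[-0.005,0,0.03],"turn":[0,0,0]},{"hand":0,"xyz":[-0.007,0,0.05],"turn":[0,0,0]},{"hand":0,"xyz":[-0.007,0,0.05],"turn":[0,0,0]}]'
```

```text
t: 28.0
tool_pos: [428.9, -22.2, 17.0]
orientation: [-0.052, 0.757, 0.649, 0.056]
wrist_force: [0.2, 0.5, -0.5]
grip_width: 60.5
gripper_force: 66.8
t: 28.38
tool_pos: [429.2, -22.3, 15.5]
orientation: [-0.052, 0.757, 0.649, 0.056]
wrist_force: [-1.5, -0.7, 2.0]
grip_width: 60.3
gripper_force: 67.1
```

```bash
python3 -m crank '[{"hand":0.6,"xyz":[0,0,0.01],"turn":[0,0,0]},{"hand":0.8,"xyz":[0,0,0.01],"turn":[0,0,0]},{"hand":1,"xyz":[0,0,0],"turn":[0,0,0]},{"hand":1,"xyz":[0.03,0,-0.2],"turn":[0,-0.05,0]},{"hand":1,"xyz":[-0.1,0,-0.19],"turn":[0,-0.15,0]},{"hand":1,"xyz":[-0.1,0,-0.19],"turn":[0,-0.15,0]},{"hand":1,"xyz":[-0.1,0,-0.19],"turn":[0,-0.15,0]}]'
python3 m2.py; python3 -c "
from h import *
go([429.7,-28,23],DOWN,ang(-8.7))"
```

```text
t: 29.25
tool_pos: [428.3, -27.2, 22.0]
orientation: [-0.004, 0.759, 0.651, -0.0]
wrist_force: [-0.5, -0.2, 0.1]
grip_width: 85.3
gripper_force: 0.0
29.25 [428.3 -27.2  22. ] [-0.2  -0.03  1.93  0.    1.25 -0.05] [-0.5 -0.2  0.1] 85.3 0.0
top panel a [-29.3  29.8] far b [66.1 66.3] slopes, z [-1.8000e-02 -2.9000e-02  4.1782e+01]
scene panel a [-31.6  32.1] far b [67.7 68. ] slopes, z [-1.5000e-02 -9.0000e-03  3.9083e+01]
xyz [-0.004, 0.037, -0.027] turn [-0.006, -0.004, -0.001]
```

```bash
python3 -m crank '[{"hand":1,"xyz":[0,0.03,-0.03],"turn":[-0.005,-0.004,0]},{"hand":0.6,"xyz":[0,0.03,-0.03],"turn":[-0.005,-0.004,0]},{"hand":0.4,"xyz":[0,0.03,-0.03],"turn":[-0.005,-0.004,0]},{"hand":0,"xyz":[0,0.03,-0.03],"turn":[-0.005,-0.004,0]},{"hand":0,"xyz":[0,0.03,-0.03],"turn":[-0.005,-0.004,0]},{"hand":0,"xyz":[0,0.03,-0.03],"turn":[-0.005,-0.004,0]}]'; python3 -m crank '[{"hand":0,"xyz":[0,0,-0.3],"turn":[0,0,0]},{"hand":0,"xyz":[0,0,-1.0],"turn":[0,0,0]},{"hand":0,"xyz":[0,0,-2.0],"turn":[0,0,0]},{"hand":0,"xyz":[0,0,-2.4],"turn":[0,0,0]},{"hand":0,"xyz":[0,0,-2.4],"turn":[0,0,0]}]'; python3 m2.py
python3 -c "
from h import *
go([529,-288,115],DOWN,ang(-14))"
```

```text
t: 30.1
tool_pos: [430.0, -27.8, 23.9]
orientation: [0.001, 0.759, 0.651, -0.001]
wrist_force: [-0.6, -1.2, 4.4]
grip_width: 60.6
gripper_force: 65.3
t: 30.72
tool_pos: [430.3, -27.5, 120.1]
orientation: [0.001, 0.759, 0.651, 0.0]
wrist_force: [-0.3, -0.3, -2.3]
grip_width: 60.5
gripper_force: 65.4
30.73 [430.3 -27.5 120.1] [-0.19 -0.13  1.81 -0.    1.46 -0.04] [-0.3 -0.3 -2.3] 60.5 65.4
top panel a [-28.4  31.6] far b [66.8 67. ] slopes, z [-1.30000e-02  1.60000e-02  1.36169e+02]
scene panel a [-31.6  32.3] far b [68.  68.1] slopes, z [-0.00000e+00  1.10000e-02  1.33017e+02]
xyz [-6.065, 3.466, 0.063] turn [-0.003, 0.001, 0.092]
```

Held level, TCP about 8 mm below the panel centre. On to the cradle.

```bash
python3 -m crank '[{"hand":0,"xyz":[-6.07,3.47,0],"turn":[0,0,0.092]},{"hand":0,"xyz":[-6.07,3.47,0],"turn":[0,0,0.092]},{"hand":0,"xyz":[-6.07,3.47,0],"turn":[0,0,0.092]},{"hand":0,"xyz":[-6.07,3.47,0],"turn":[0,0,0.092]},{"hand":0,"xyz":[-6.07,3.47,0],"turn":[0,0,0.092]},{"hand":0,"xyz":[-6.07,3.47,0.8],"turn":[0,0,0.092]},{"hand":0,"xyz":[-6.07,3.47,1.0],"turn":[0,0,0.092]},{"hand":0,"xyz":[-6.07,3.47,1.0],"turn":[0,0,0.092]}]'; sed -i 's/T\[2\]+8)/T[2]+5)/;s/T\[2\]+40)/T[2]+30)/' m.py; python3 m.py
```

```text
t: 31.82
tool_pos: [528.8, -287.4, 77.3]
orientation: [-0.002, 0.788, 0.616, -0.001]
wrist_force: [0.9, -0.3, -1.4]
grip_width: 60.3
gripper_force: 65.4
31.82 [ 528.8 -287.4   77.3] [-0.59  0.28  1.46 -0.    1.41 -0.35] [ 0.9 -0.3 -1.4] 60.3 65.4
TCP a,b -0.4 3.1
top panel a [-31.   30.4] far b [72.5 72.9 73.2] slopes [-2.0000e-03  1.9000e-02  1.5711e+01] 802
  posts a [-39.8  38. ] b [63.5 76.3 78.9] 79
  plate far b [106.7 109.4]
scene panel a [-28.9  32.9] far b [73.7 74.3 74.6] slopes [-5.0000e-03  1.3000e-02  1.5897e+01] 460
  posts a [-39.6  39.1] b [64.  77.1 81. ] 78
  plate far b [105. 109.]
```

```bash
python3 -m crank '[{"hand":0,"xyz":[-0.095,-0.03,0.1],"turn":[0,-0.016,0]},{"hand":0,"xyz":[-0.095,-0.03,0.1],"turn":[0,-0.016,0]},{"hand":0,"xyz":[-0.095,-0.03,0.3],"turn":[0,-0.016,0]},{"hand":0,"xyz":[-0.095,-0.03,0.4],"turn":[0,-0.016,0]},{"hand":0,"xyz":[-0.095,-0.03,0.4],"turn":[0,-0.016,0]}]'; python3 m.py
```

```text
t: 32.55
tool_pos: [527.5, -291.6, 62.6]
orientation: [0.004, 0.788, 0.616, -0.007]
wrist_force: [0.3, 0.6, -2.2]
grip_width: 60.2
gripper_force: 65.5
32.55 [ 527.5 -291.6   62.6] [-0.59  0.29  1.48 -0.02  1.37 -0.34] [ 0.3  0.6 -2.2] 60.2 65.5
TCP a,b -0.7 -1.3
top panel a [-30.9  29.7] far b [68.  68.4 68.8] slopes [-4.0000e-03 -1.4000e-02  1.6047e+01] 731
  posts a [-39.6  38.2] b [62.6 76.5 79. ] 82
  plate far b [106.4 109.6]
scene panel a [-29.6  31.6] far b [69.4 70.1 71. ] slopes [-1.0000e-02 -6.0000e-03  1.4568e+01] 423
  posts a [-38.8  39.9] b [64.1 76.9 80.8] 80
  plate far b [102.5 107.5]
```

```bash
python3 -m crank '[{"hand":0,"xyz":[0.01,0,0.25],"turn":[0,0.008,0]},{"hand":0,"xyz":[0.01,0,0.5],"turn":[0,0.008,0]},{"hand":0,"xyz":[0.01,0,0.7],"turn":[0,0.008,0]},{"hand":0,"xyz":[0.01,0,0.7],"turn":[0,0.008,0]},{"hand":0,"xyz":[0.01,0,0.7],"turn":[0,0.008,0]}]'; python3 -m crank '[{"hand":0,"xyz":[0,0,0.08],"turn":[0,0,0]},{"hand":0,"xyz":[0,0,0.14],"turn":[0,0,0]},{"hand":0,"xyz":[0,0,0.17],"turn":[0,0,0]},{"hand":0,"xyz":[0,0,0.17],"turn":[0,0,0]}]'; python3 m.py
```

```text
t: 33.28
tool_pos: [528.0, -292.1, 35.6]
orientation: [0.003, 0.788, 0.616, -0.004]
wrist_force: [0.0, 0.7, -0.7]
grip_width: 60.4
gripper_force: 65.5
t: 33.78
tool_pos: [527.8, -292.0, 28.6]
orientation: [0.002, 0.788, 0.616, -0.004]
wrist_force: [-0.1, 0.6, -1.1]
grip_width: 60.3
gripper_force: 65.5
33.77 [ 527.8 -292.    28.6] [-0.59  0.32  1.51 -0.01  1.31 -0.35] [-0.1  0.6 -1.1] 60.3 65.5
TCP a,b -0.3 -1.6
top panel a [-30.7  30.8] far b [68.1 74.  75.7] slopes [5.0000e-03 0.0000e+00 1.5863e+01] 701
  posts a [-39.8  37.5] b [56.6 74.1 79.1] 126
  plate far b [107.6 109.5]
scene panel a [-31.2  32.7] far b [75.5 80.1 80.7] slopes [ 7.0000e-03 -9.0000e-03  1.4734e+01] 402
  posts a [-38.7  39.3] b [59.4 76.  80.8] 95
  plate far b [100.  108.7]
```

```bash
python3 -m crank '[{"hand":0,"xyz":[0,0,0.04],"turn":[0,0,0]},{"hand":0,"xyz":[0,0,0.075],"turn":[0,0,0]},{"hand":0,"xyz":[0,0,0.075],"turn":[0,0,0]}]'; python3 -m crank '[{"hand":0,"xyz":[0,0,0.025],"turn":[0,0,0]},{"hand":0,"xyz":[0,0,0.025],"turn":[0,0,0]},{"hand":0,"xyz":[0,0,0.025],"turn":[0,0,0]}]'
```

```text
t: 34.25
tool_pos: [527.7, -292.0, 25.5]
orientation: [0.002, 0.788, 0.616, -0.004]
wrist_force: [0.0, -0.0, -1.5]
grip_width: 60.1
gripper_force: 65.5
t: 34.62
tool_pos: [527.9, -292.1, 24.8]
orientation: [0.003, 0.788, 0.616, -0.004]
wrist_force: [0.0, -0.4, -0.7]
grip_width: 60.4
gripper_force: 65.5
```

```bash
python3 -m crank '[{"hand":0,"xyz":[0,0,0.025],"turn":[0,0,0]},{"hand":0,"xyz":[0,0,0.025],"turn":[0,0,0]},{"hand":0,"xyz":[0,0,0.025],"turn":[0,0,0]}]'; python3 -m crank '[{"hand":0,"xyz":[0,0,0.02],"turn":[0,0,0]},{"hand":0,"xyz":[0,0,0.02],"turn":[0,0,0]},{"hand":0,"xyz":[0,0,0.02],"turn":[0,0,0]}]'; python3 m.py
```

```text
t: 35.0
tool_pos: [528.0, -292.3, 24.0]
orientation: [0.003, 0.788, 0.616, -0.004]
wrist_force: [0.2, 0.5, -0.7]
grip_width: 60.3
gripper_force: 65.7
t: 35.38
tool_pos: [528.0, -292.3, 24.0]
orientation: [0.003, 0.788, 0.616, -0.004]
wrist_force: [-2.5, 1.3, 5.6]
grip_width: 60.2
gripper_force: 66.3
35.38 [ 528.  -292.3   24. ] [-0.59  0.33  1.51 -0.01  1.3  -0.35] [-2.5  1.3  5.6] 60.2 66.3
TCP a,b -0.1 -1.9
top panel a [-30.5  30.6] far b [67.9 73.3 75.3] slopes [-1.0000e-03  2.0000e-03  1.6167e+01] 698
  posts a [-39.9  37.6] b [58.5 75.3 79.1] 105
  plate far b [106.1 109. ]
scene panel a [-30.2  33. ] far b [74.7 80.1 80.7] slopes [-9.0000e-03  3.0000e-03  1.4567e+01] 391
  posts a [-39.8  39. ] b [64.6 77.1 81. ] 82
  plate far b [101.6 107.5]
```

```bash
python3 -m crank '[{"hand":0.6,"xyz":[0,0,0],"turn":[0,0,0]},{"hand":0.8,"xyz":[0,0,0],"turn":[0,0,0]},{"hand":1,"xyz":[0,0,0],"turn":[0,0,0]},{"hand":1,"xyz":[0,0,-0.5],"turn":[0,0,0]},{"hand":1,"xyz":[0,0,-1.5],"turn":[0,0,0]},{"hand":1,"xyz":[0,0,-3],"turn":[0,0,0]},{"hand":1,"xyz":[0,0,-4],"turn":[0,0,0]},{"hand":1,"xyz":[0,0,-4],"turn":[0,0,0]}]'
python3 - <<'E'
from h import *
st(); Y=ang(76)[:2]; X=ang(-14)[:2]; C0=np.array([528.5,-290.5])
c=get_calibration('wrist'); p,d=snapshot('wrist'); ps,ds=snapshot('scene')
W=world('scene',ds); q=W[...,:2]-C0; h=cv2.cvtColor(ps,cv2.COLOR_RGB2HSV); k=(ds>0)&(abs(q@X)<28)&(abs(q@Y)<55)&(W[...,2]>28)
f=np.linalg.lstsq(np.stack([(q@X)[k],(q@Y)[k],np.ones(k.sum())],1),W[...,2][k],rcond=None)[0]; print(f.round(3),k.sum())
C=np.hstack([p[:,130:380],cv2.resize(ps[110:210,95:215],(460,384))])
cv2.imwrite('pics/end.png',np.clip(C[...,::-1]*1.2,0,255).astype(np.uint8))
E
```

```text
t: 36.48
tool_pos: [530.4, -292.0, 188.4]
orientation: [0.008, 0.788, 0.616, -0.002]
wrist_force: [0.0, 0.5, 0.3]
grip_width: 85.4
gripper_force: 0.0
36.48 [ 530.4 -292.   188.4] [-0.59  0.21  1.31 -0.01  1.6  -0.35] [0.  0.5 0.3] 85.4 0.0
[  3.524   2.607 201.826] 2335
```

View pics/end.png

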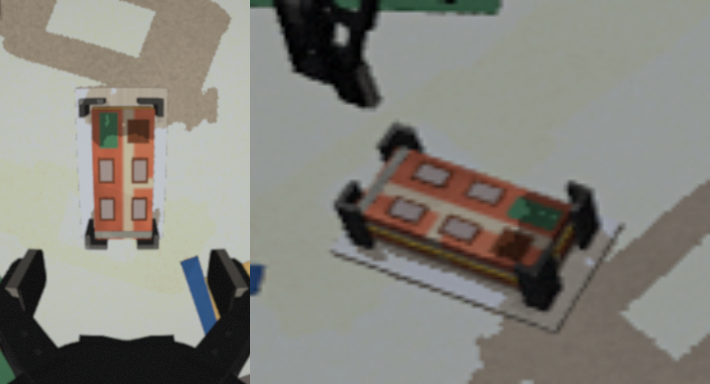

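The second front lies flat between the posts with its brick face up. The yellow separator shows as an even layer under it, and the gripper is clear.

```bash
python3 -c "
from bench import robot
print(robot.finish_job())"
```

```text
the job is handed in; nothing more can be done
None
```

The job is handed in at about 36.5 s: separator flat in the cradle, second front leaned on the rest, regripped and laid brick face up on it; on the way the first lowering caught a post and the front was set on the wooden block for one more grip change, and the separator may have dropped up to about 4 mm on release.

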